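# Strap a collimator tube into its V-block cradle

### The arm

A 6-joint arm with a two-finger parallel gripper is mounted at the origin on a cart in front of the work surface, level with it; the furniture and walls round the work are solid. World frame = base frame: x ahead of the robot, y to its left, z up, the work surface at z = 0. Lengths are in m, angles in rad, forces in N, time in s.
With the tool pointing down it reaches from about 0.375 to 0.925 m from the base axis. Payload 5.7 kg.
Tool frame: the origin (TCP) lies at the centre of the arm's flange, where the gripper is bolted on; the fingertips stand 182 mm ahead of it and the grasp point (between the pads) lies 163 mm ahead of it; z points along the fingers, y is the direction in which the jaws open and shut (so a half turn about z gives the same grasp; the last joint's range is limited). The gripper opens to 88 mm and grips with 3 to 60 N. Pads are 20 mm wide; open, the fingers measure 115 mm over their backs; the gripper's body (75 mm by 178 mm) begins 61 mm behind the grasp point.
Start: joints at [-1.274, 0.359, 1.51, -0, 1.272, -0.115], TCP at [0.24, -0.55, 0.405] pointing down, gripper open.
Joint ranges: [-2.97, 2.97], [-1.01, 2.36], [0.21, 2.38], [-0.96, 4.11], [0.2, 2.71], [-2.98, 2.98]. Speed limits (rad/s): [2.39, 2.39, 3.14, 3.14, 3.14, 3.14].

### API

Orientations are given as a rotation vector (axis times angle).
In Python, from station import ctrl, vision, ticket gives the robot as it stands.
- The arm moves only by the tool move_arm, never from a script. Its argument "targets" is a list of rows, each an object with "grip": the opening, from 0 (shut) to 1 (fully open); "offset": the shift along the tool's x, y, z in cm, a list of three; "rot": the turn, a rotation vector about the tool's x, y, z in units of 6 degrees (1.0 is 6 degrees), a list of three. In form: [{"grip": grip, "offset": [dx, dy, dz], "rot": [rx, ry, rz]}, ...]. A call has 1 to 12 rows; each row is the pose to reach, as a shift and turn from the pose measured when the call began, along the tool's axes at that moment; what a row does not reach only later rows make up. A row lasts 1/12 s, in which the tool goes at most 41.7 mm and 7.16 degrees, less where a joint would pass 70% of its speed; a pose out of reach is approached as far as the arm can. A call with a gripper value outside its range is refused whole. The fingers move at their own pace and stop on an object; "newtons" is the grip in N (left out, the last holds). Time passes only in rows, so rows that repeat a pose let the fingers close. It gives the time, the measured TCP pose, the force and the opening at its end, in the units of the state.
- ctrl.get_state(): the state, without advancing time (a new reading comes with each control period).
- vision.capture(name): name is "side" or "top" or "wrist"; returns a dict with "frame" (400x640x3 uint8, red, green, blue), "z_map" (400x640 float32, m along the optical axis (not along the pixel's ray), 0 where there is no reading), "camera_matrix" (3x3 intrinsics, pixels), "dist_coeffs" ([k1, k2, p1, p2, k3] as OpenCV has them; the pictures are not rectified), "eye" and "orientation" of the camera in the world. Camera axes: x right, y down, z forward; pixel columns grow to the right and rows downward; lengths in m; the calibration is good to about 2 mm. A picture is of the moment at which its call begins.
- ticket.sign_off(): hands the job in, once; it reports no verdict.
The state is a dict: "time_s": time; "joint_positions": joint angles; "qvel": joint speeds; "joint_torque": joint torques, N m; "tool_pos": TCP position; "tool_rot": TCP orientation; "contact_force": force on the tool from outside, world axes, zero at the start; "wrist_torque": the same for the moment, N m; "finger_gap": opening from 0.0 (shut) to 1.0 (fully open).
Only numpy, scipy, OpenCV 4.12 (cv2) and the standard library are available. Lean on these libraries where they do the work, as an engineer would, in place of code of your own. Each camera call takes 0.05 s, during which the arm holds its last target.

### The job

Lay the collimator tube in the V-blocks of the cradle, its wide objective end at the strap end, and shift it lengthways until the clamp collar on it drops into the slot across the long V-block, so that the tube lies fully down and centred in both V-blocks. Then swing the strap over the tube and press its free end down until the spring catch snaps over it and holds it shut. Do not drop the tube into the cradle, and leave the other things on the bench where they are.

Things in the scene. Friction and masses are not known exactly. Their poses are not given: they have to be found in the camera images.
- tube: Black collimator tube lying on the bench, axis level 23 mm up, 0.35 to 0.55 kg, balanced near its origin. Origin on the axis, +x towards the objective. Barrel 38 mm diameter from x = -90 to +84 mm (grip it between -15 and +40); objective bezel 46 mm diameter, x = +84 to +98; eyepiece 32 mm diameter, x = -104 to -90. Any roll will do. For its collar see tube_eyepiece.
- tube_objective (a point): Centre of the objective's front face, on the tube's axis, at tube x = +98 mm.
- tube_eyepiece (a point): Centre of the flat eyepiece end face, on the axis, at tube x = -104 mm. Near this end an octagonal bare-metal collar, 46 mm over flats, 50 over corners, 6 mm wide, edges bevelled 1.3 mm, is clamped firmly on the barrel; its middle lies anywhere from tube x = -60 to -40 mm, another place every time, and is not reported.
- cradle: Metal cradle fixed to the bench. Origin 14 mm above the bench under the middle (plate on rubber feet); x lengthways to the strap end, z up. Plate from x = -106 to +94, y = -59 to +59, top at z = 10 mm. Two 90 degree V-blocks in line along x, y = -33 to +33, tops at z = 45: the long one x = -76.5 to -23.5, the short one x = +53 to +71. Between them fingers have room round the tube down to the plate.
- cradle_slot (a point): Middle of the slot right across the long V-block, 9 mm wide along x, open down to the base plate; this point lies on the seated tube's axis, at cradle x = -50, y = 0, z = 45 mm. The collar belongs in this slot.
- cradle_seat (a point): Point on the seated tube's axis at cradle x = 0, y = 0, z = 45 mm. While the collar rides on the V-block beside the slot, the eyepiece end lies about 8 mm too high and the released tube slides when its objective end is pushed with 2 to 6 N; over the slot it drops in by its own weight, then a firm stop comes within 3 mm. Seated, the tube's origin is at cradle x = -12 to +12 mm.
- strap_hinge (a point): Centre of the strap's hinge pin, at cradle x = 62, y = +45, z = 74 mm, parallel to cradle x, between two posts that reach x = 62 +/- 15.5 mm and z = 82 mm.
- strap (a joint): Strap angle in rad: 0 shut (level over the tube, free end to cradle -y), pi/2 upright, 2.7 to 3.15 at the start (laid back to cradle +y). A stiff hinge (0.04 N m) keeps it where it is left. Flat bar 18 mm wide along cradle x, 6 mm thick. A round side handle, 10 mm thick, parallel to the pin, sticks out of it 74 mm from the pin, from cradle x = 71 to 105 mm; gripped across, it turns between the pads as the strap swings.
- strap_tip (a point): Middle of the strap's rounded free end (8 mm diameter), 90 mm from the pin. Under the strap, 45 mm from the pin, a 14 mm wide rubber spring foot reaches 14 mm below the strap's middle: it meets the seated tube at about 0.09 rad. Only the catch then keeps the strap below 0.03 rad. Shutting it takes a push of about 8 to 20 N near this end.
- catch (a joint): Angle of the spring catch in rad: 0 at rest, upright, also once it has snapped over the strap's end. It yields outward (to cradle -y) by about 0.15 as the strap's end is pressed down past its bevelled nose, and springs back by itself.
- catch_nose (a point): Inner edge of the catch's nose, at cradle x = 62, y = -43, z = 79.5 mm at rest. The catch is a steel hook 14 mm wide along x that fills y = -43 to -67 mm up to z = 92 mm; press the strap at y above -35 mm to stay clear of it.
- loupe: Bystander: black loupe standing on the bench, 45 mm in diameter, 28 mm high; origin under its centre.
- screwdriver: Bystander: black precision screwdriver lying flat, 12 x 171 x 10 mm; origin under its centre.
- brush: Bystander: black bench brush lying flat, 34 x 159 x 10 mm; origin under its centre.
- solder_reel: Bystander: small pale wire reel standing on its flange, 54 mm in diameter, 36 mm high; origin under its centre.

How it is judged:
By the outcome, as a careful person would: the job done as asked, in the order asked, and still so for the second after the job is handed in, with the robot touching nothing.
It also fails if it takes over 67 s, if anything falls off the work surface, if the arm or the gripper's body presses on something with over 40 N, if the wrist force passes 120 N, or if a joint passes its speed limit or range.

## Working session

There is one attempt and no reset: what is moved stays moved. The work goes in short steps, Python scripts to look and compute and a tool call to move; the robot and the scene stay as the last step left them, time stands still between calls to the robot, and variables do not carry over. Pictures are saved under pics/ and viewed, and the job is handed in when it is done.

Besides the shell and the picture viewer there is one more tool, called after ">>>" in YAML: its name, and indented under it one key for each argument. move_arm: Moves the arm, as the interface text tells. Its arguments: {"type":"object","properties":{"targets":{"type":"array"},"newtons":{"type":"number"}},"required":["targets"]}

```bash
ls; mkdir -p pics
python3 - <<'E'
from station import ctrl, vision
import cv2,numpy as np
print(ctrl.get_state())
for n in ["side","top","wrist"]:
    c=vision.capture(n)
    cv2.imwrite(f"pics/{n}0.png",c["frame"][:,:,::-1])
    print(n,c["camera_matrix"],c["dist_coeffs"],c["eye"],c["orientation"])
    np.savez(f"cap_{n}0.npz",**c)
E
```

```text
pics
{'time_s': 0.0, 'joint_positions': array([-1.27408654e+00,  3.59494234e-01,  1.51139296e+00,  9.40366930e-07,
        1.27245747e+00, -1.15096019e-01]), 'qvel': array([-0.00028003, -0.00118663, -0.00082026,  0.001938  , -0.00020854,
        0.00027572]), 'joint_torque': array([ 4.02892465e-04, -5.15366042e+01, -2.70727926e+01,  6.76182797e-02,
        3.50683008e-02, -1.95200309e-04]), 'tool_pos': array([ 0.24005497, -0.54951713,  0.40383072]), 'tool_rot': array([-3.07352417e+00, -6.41944815e-01,  2.48019161e-04]), 'contact_force': array([ 0.4410168 ,  0.1111771 , -0.22415651]), 'wrist_torque': array([-0.00311525, -0.01309955, -0.04166421]), 'finger_gap': 1.0014224791761457}
side [[370.43780267   0.         318.79196583]
 [  0.         370.43780267 199.44948491]
 [  0.           0.           1.        ]] [0.02856921 0.         0.         0.         0.        ] [0.47134863 0.67030347 0.64570822] [-0.01117731  2.77345695 -1.42537594]
top [[398.92476644   0.         322.33732199]
 [  0.         398.92476644 203.61674806]
 [  0.           0.           1.        ]] [-0.00583526  0.          0.          0.          0.        ] [ 0.33425361 -0.10559053  0.98146229] [-2.13749652  2.11566303 -0.20513754]
wrist [[335.93125984   0.         321.60012768]
 [  0.         335.93125984 199.35154532]
 [  0.           0.           1.        ]] [-0.05950172  0.          0.          0.          0.        ] [ 0.31551355 -0.5164883   0.38376134] [ 2.40949665 -1.57638826 -0.24324438]
```

View pics/side0.png

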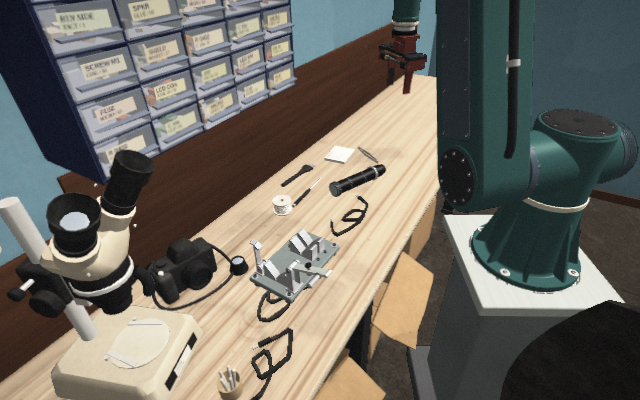

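View pics/top0.png

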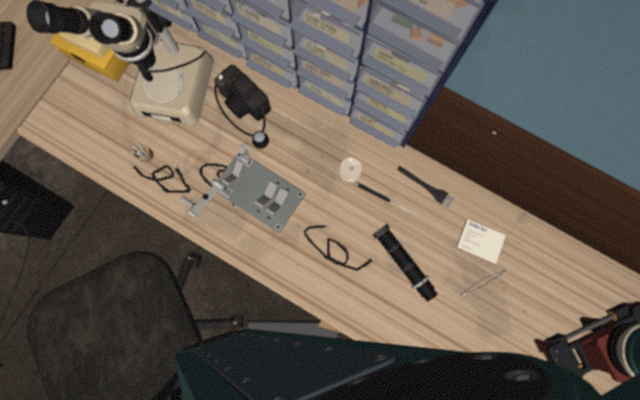

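View pics/wrist0.png

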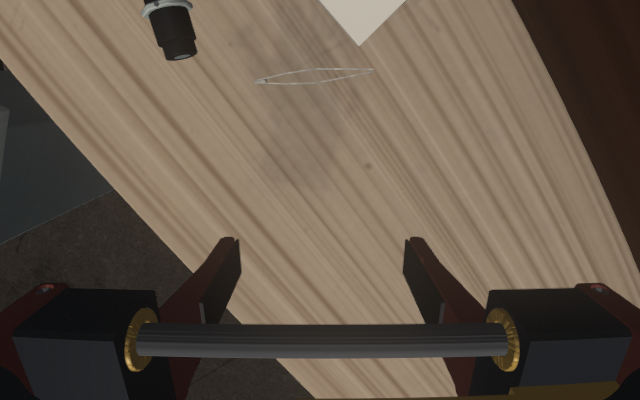

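```bash
cat > h.py <<'E'
import numpy as np,cv2
from scipy.spatial.transform import Rotation as R
def load(n): return dict(np.load(n))
def rays(c,uv):
    uv=np.asarray(uv,float).reshape(-1,1,2)
    p=cv2.undistortPoints(uv,c["camera_matrix"],c["dist_coeffs"]).reshape(-1,2)
    d=np.c_[p,np.ones(len(p))]
    return d@R.from_rotvec(c["orientation"]).as_matrix().T
def onz(c,uv,z):
    d=rays(c,uv); return c["eye"]+d*((z-c["eye"][2])/d[:,2])[:,None]
def depthpts(c,uv):
    uv=np.asarray(uv,int).reshape(-1,2); z=c["z_map"][uv[:,1],uv[:,0]]
    return c["eye"]+rays(c,uv)*z[:,None]
def proj(c,P):
    M=R.from_rotvec(c["orientation"]).as_matrix()
    rv,_=cv2.Rodrigues(M.T); t=-M.T@c["eye"]
    return cv2.projectPoints(np.asarray(P,float).reshape(-1,1,3),rv,t,c["camera_matrix"],c["dist_coeffs"])[0].reshape(-1,2)
def crop(c,name,x0,y0,x1,y1,s):
    im=c["frame"][y0:y1,x0:x1,::-1]; cv2.imwrite(name,cv2.resize(im,None,fx=s,fy=s,interpolation=cv2.INTER_CUBIC))
E
python3 - <<'E'
from h import *
t=load("cap_top0.npz"); s=load("cap_side0.npz")
crop(t,"pics/t_crad.png",170,130,320,240,5)
crop(t,"pics/t_tube.png",330,140,490,310,3)
crop(s,"pics/s_crad.png",240,200,360,310,5)
crop(s,"pics/s_tube.png",260,130,400,220,5)
E
```

```text
(no output)
```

View pics/t_crad.png

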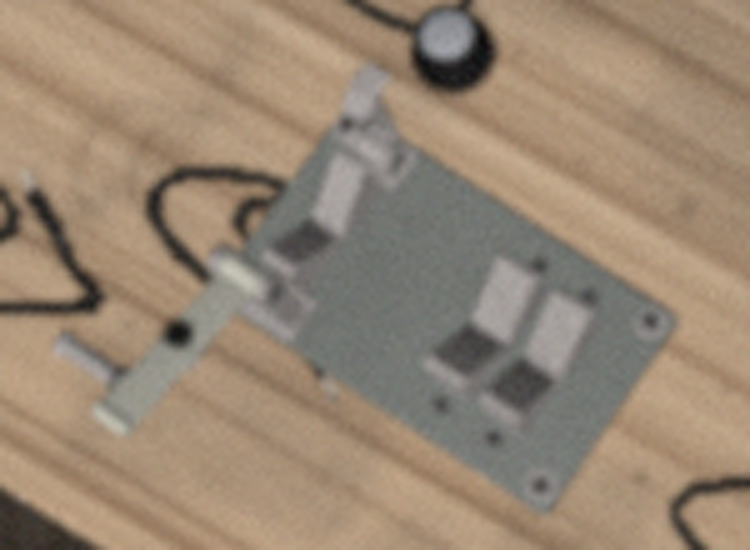

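View pics/t_tube.png

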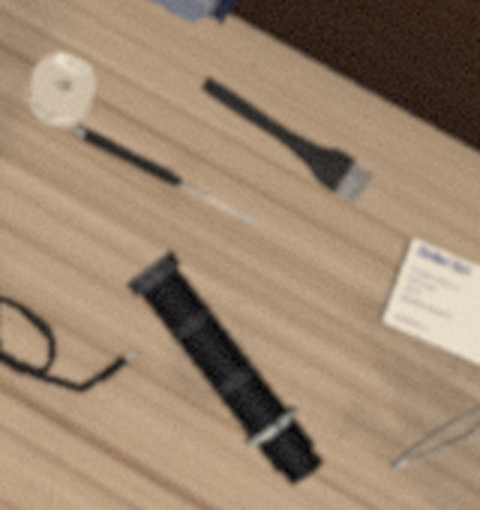

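View pics/s_crad.png

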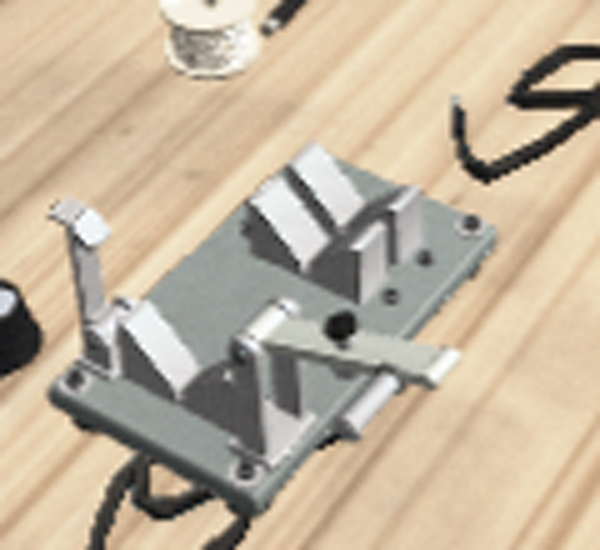

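View pics/s_tube.png

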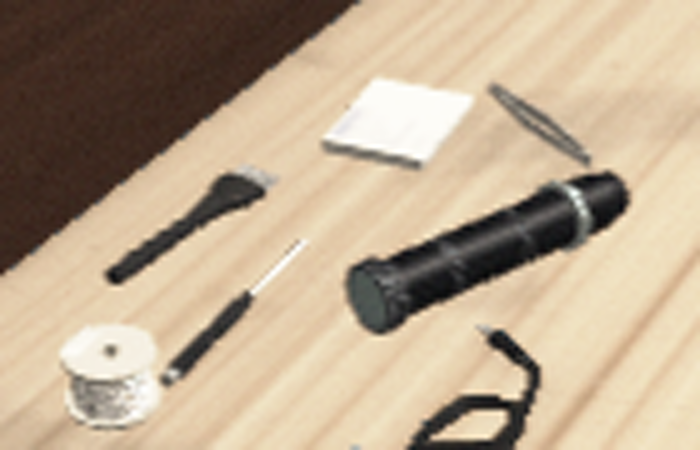

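Run:
```python
from h import *
t=load("cap_top0.npz")
f=t["frame"].astype(int)
hsv=cv2.cvtColor(t["frame"],cv2.COLOR_RGB2HSV)
# tube mask
m=np.zeros((400,640),np.uint8); m[215:310,365:445]=(hsv[215:310,365:445,2]<75)
n,l,st,ce=cv2.connectedComponentsWithStats(m); i=1+np.argmax(st[1:,4]); 
m2=cv2.morphologyEx((l>0).astype(np.uint8),cv2.MORPH_CLOSE,np.ones((7,7)))
n,l,st,ce=cv2.connectedComponentsWithStats(m2); i=1+np.argmax(st[1:,4]);print(st[1:])
ys,xs=np.where(l==i); P=onz(t,np.c_[xs,ys],0.023)[:,:2]
c=P.mean(0); u=np.linalg.svd(P-c,full_matrices=False)[2][0]
a=(P-c)@u; b=(P-c)@np.array([-u[1],u[0]])
print("c",c,"u",u,"ext",a.min(),a.max())
for k in np.arange(-0.11,0.12,0.01):
    s=b[abs(a-k)<.005]
    if len(s): print(round(k,3),s.min(),s.max(),len(s),(s.min()+s.max())/2)
# collar bright
col=(hsv[:,:,2]>110); sel=[]
Y,X=np.mgrid[215:310,365:445]; Q=onz(t,np.c_[X.ravel(),Y.ravel()],0.046)[:,:2]
aa=(Q-c)@u; bb=(Q-c)@np.array([-u[1],u[0]])
v=hsv[215:310,365:445,2].ravel()
for k in np.arange(-0.11,0.12,0.003):
    s=(abs(aa-k)<.0025)&(abs(bb)<.01)
    if s.any(): print(round(k,3),v[s].mean().round(),end="; ")
print()
# plate mask
g=np.zeros((400,640),np.uint8); sl=np.s_[130:240,170:320]
g[sl]=(hsv[sl][...,1]<50)&(hsv[sl][...,2]>60)&(hsv[sl][...,2]<175)
g=cv2.morphologyEx(g,cv2.MORPH_OPEN,np.ones((3,3)))
cv2.imwrite("pics/pm.png",cv2.resize(g[sl]*255,None,fx=5,fy=5,interpolation=0))
```

```text
[[ 374  225   63   76 1206]
 [ 365  260    6    6   15]]
c [ 0.37319578 -0.31015787] u [-0.79793541 -0.60274297] ext -0.09920588288363297 0.10007486119165612
-0.1 -0.019404370717131914 0.020889131250271798 25 0.0007423802665699423
-0.09 -0.01894867030079821 0.019818671882713332 63 0.0004350007909575612
-0.08 -0.0171298022402382 0.016619134774711625 59 -0.0002553337327632875
-0.07 -0.017251056396604875 0.015997111658638333 59 -0.000626972368983271
-0.06 -0.016345419199715792 0.016877116307668066 59 0.0002658485539761366
-0.05 -0.01749197200165896 0.017134223404599604 62 -0.00017887429852967741
-0.04 -0.016589210056620392 0.016514563854750672 60 -3.732310093485999e-05
-0.03 -0.017160781903279437 0.016952698704442524 60 -0.00010404159941845674
-0.02 -0.01728064058597025 0.016771979040192706 61 -0.0002543307728887726
-0.01 -0.017399977834963797 0.01702853117440936 62 -0.00018572333027721752
-0.0 -0.01751879698526355 0.01684876312934834 61 -0.00033501692795760533
0.01 -0.016622469808875887 0.01623459878436283 61 -0.0001939355122565281
0.02 -0.017189450561520422 0.017104613637198677 62 -4.
[... 871 characters left out ...]
05 44.0; -0.047 50.0; -0.044 48.0; -0.041 39.0; -0.038 32.0; -0.035 31.0; -0.032 31.0; -0.029 32.0; -0.026 33.0; -0.023 31.0; -0.02 32.0; -0.017 31.0; -0.014 31.0; -0.011 31.0; -0.008 31.0; -0.005 32.0; -0.002 33.0; 0.001 35.0; 0.004 44.0; 0.007 48.0; 0.01 49.0; 0.013 42.0; 0.016 34.0; 0.019 30.0; 0.022 31.0; 0.025 32.0; 0.028 32.0; 0.031 33.0; 0.034 32.0; 0.037 33.0; 0.04 32.0; 0.043 32.0; 0.046 33.0; 0.049 64.0; 0.052 119.0; 0.055 136.0; 0.058 88.0; 0.061 41.0; 0.064 32.0; 0.067 32.0; 0.07 33.0; 0.073 34.0; 0.076 33.0; 0.079 33.0; 0.082 36.0; 0.085 39.0; 0.088 35.0; 0.091 35.0; 0.094 57.0; 0.097 118.0; 0.1 168.0; 0.103 182.0; 0.106 181.0; 0.109 180.0; 0.112 180.0; 0.115 180.0; 0.118 181.0;
```

View pics/pm.png

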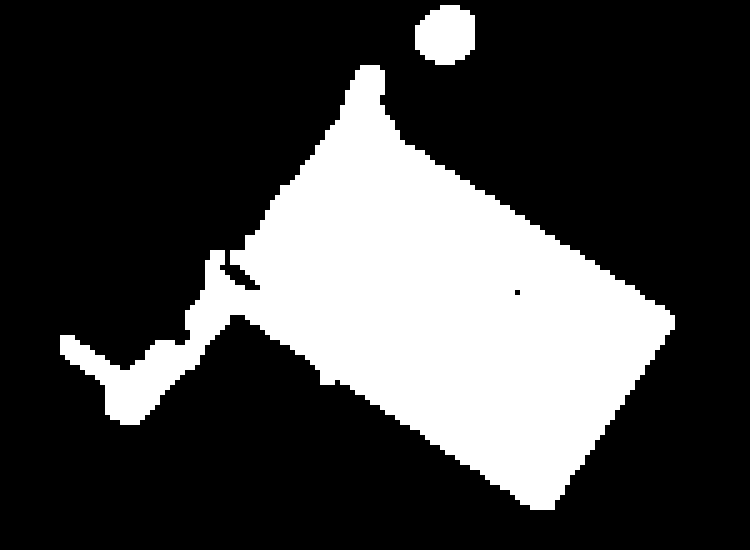

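Run:
```python
from h import *
t=load("cap_top0.npz")
hsv=cv2.cvtColor(t["frame"],cv2.COLOR_RGB2HSV)
g=np.zeros((400,640),np.uint8); sl=np.s_[130:240,170:320]
g[sl]=(hsv[sl][...,1]<50)&(hsv[sl][...,2]>60)&(hsv[sl][...,2]<175)
g=cv2.morphologyEx(g,cv2.MORPH_OPEN,np.ones((3,3)))
cs,_=cv2.findContours(g,cv2.RETR_EXTERNAL,cv2.CHAIN_APPROX_NONE)
cn=max(cs,key=cv2.contourArea).reshape(-1,2)
cr=(cn-[170,130])*5
def line(p,q):
    p,q=np.array(p,float),np.array(q,float);d=(q-p);L=np.linalg.norm(d);d/=L
    r=cr-p; s=r@d; e=abs(r@[-d[1],d[0]])
    k=(s>0)&(s<L)&(e<12); W=onz(t,cn[k],0.024)[:,:2]
    m=W.mean(0); v=np.linalg.svd(W-m)[2][0]; return m,v,k.sum()
A=line((420,155),(650,295)); B=line((665,335),(565,490)); C=line((525,500),(350,390))
D=line((345,115),(255,225))
for x in (A,B,C,D): print(x, np.degrees(np.arctan2(x[1][1],x[1][0])))
def isec(a,b):
    s=np.linalg.solve(np.c_[a[1],-b[1]],b[0]-a[0]); return a[0]+s[0]*a[1]
p=isec(A,B);q=isec(C,B);print(p,q,np.linalg.norm(p-q))
# x axis
vA=A[1]*np.sign(A[1]@(np.array([0,1])));vC=C[1]*np.sign(C[1]@np.array([0,1]))
print(vA,vC)
```

```text
(array([0.58469642, 0.00226167]), array([0.53861559, 0.84255163]), np.int64(45)) 57.41055444537888
(array([ 0.49315363, -0.03789457]), array([ 0.8439194 , -0.53646999]), np.int64(31)) -32.44365760380132
(array([0.47601708, 0.04610573]), array([-0.54033616, -0.84144925]), np.int64(34)) -122.70652563569034
(array([0.61199548, 0.12147897]), array([-0.82836688,  0.56018596]), np.int64(24)) 145.93134064370193
[ 0.53999194 -0.06766915] [ 0.44268002 -0.00580906] 0.11530949951249941
[0.53861559 0.84255163] [0.54033616 0.84144925]
```

```bash
cat >> h.py <<'E'
EX=np.array([0.538,0.843,0]);EX/=np.linalg.norm(EX);EY=np.array([-EX[1],EX[0],0]);CO=np.array([0.5477,0.0517,0.014])
def cw(x,y,z): return CO+EX*x+EY*y+np.array([0,0,z])
def rdown(h): # tool x heading h rad, pointing down
    x=np.array([np.cos(h),np.sin(h),0]);z=np.array([0,0,-1.]);return np.c_[x,np.cross(z,x),z]
def rel(st,pos,Rm):
    R0=R.from_rotvec(st["tool_rot"]).as_matrix()
    o=R0.T@(np.asarray(pos)-st["tool_pos"])*100
    r=R.from_matrix(R0.T@Rm).as_rotvec()/np.radians(6)
    n=max(np.linalg.norm(o)/4.17,np.linalg.norm(r)*6/7.16)
    print("offset",o.round(2),"rot",r.round(2),"rows>=",n.round(1))
def tcp(g,Rm,d=0.163): return np.asarray(g)-d*Rm[:,2]
E
python3 - <<'E'
from h import *
from station import ctrl
st=ctrl.get_state(); w=load("cap_wrist0.npz")
R0=R.from_rotvec(st["tool_rot"]).as_matrix()
print("cam z in tool",R0.T@R.from_rotvec(w["orientation"]).as_matrix()); print(R0.T@(w["eye"]-st["tool_pos"]))
h=np.arctan2(.603,.798); Rm=rdown(h)
o=np.array([.3753,-.3086,0])
g=o-Rm[:,0]*.05+np.array([0,0,.15]); rel(st,tcp(g,Rm),Rm)
E
```

```text
cam z in tool [[-5.52014050e-05 -9.54429853e-01 -2.98435341e-01]
 [ 9.99999752e-01  1.56745823e-04 -6.86260157e-04]
 [ 7.01765673e-04 -2.98435305e-01  9.54429608e-01]]
[ 0.08237247 -0.00010903  0.02022894]
offset [ 17.17 -15.49   9.12] rot [-0.01 -0.   -2.25] rows>= 6.0
```

>>> move_arm:
  targets:
    - {"grip": 1,"offset": [17.2,-15.5,9.1],"rot": [0,0,-2.25]}
    - {"grip": 1,"offset": [17.2,-15.5,9.1],"rot": [0,0,-2.25]}
    - {"grip": 1,"offset": [17.2,-15.5,9.1],"rot": [0,0,-2.25]}
    - {"grip": 1,"offset": [17.2,-15.5,9.1],"rot": [0,0,-2.25]}
    - {"grip": 1,"offset": [17.2,-15.5,9.1],"rot": [0,0,-2.25]}
    - {"grip": 1,"offset": [17.2,-15.5,9.1],"rot": [0,0,-2.25]}
    - {"grip": 1,"offset": [17.2,-15.5,9.1],"rot": [0,0,-2.25]}
    - {"grip": 1,"offset": [17.2,-15.5,9.1],"rot": [0,0,-2.25]}
    - {"grip": 1,"offset": [17.2,-15.5,9.1],"rot": [0,0,-2.25]}

```text
time_s: 0.9
tool_pos: [0.3359, -0.3391, 0.3135]
tool_rot: [-2.978, -1.001, 0.0]
contact_force: [-0.6, 0.3, -0.8]
finger_gap: 0.997
```

```bash
cat > shot.py <<'E'
import sys
from h import *
from station import vision,ctrl
n,tag=sys.argv[1:3]
c=vision.capture(n); np.savez(f"cap_{tag}.npz",**c); cv2.imwrite(f"pics/{tag}.png",c["frame"][:,:,::-1])
s=ctrl.get_state(); print(s["time_s"],s["tool_pos"].round(4),s["tool_rot"].round(3),s["contact_force"].round(1),round(s["finger_gap"],3))
E
python3 shot.py wrist w1
```

```text
0.95 [ 0.3359 -0.3398  0.3138] [2.978 0.999 0.   ] [-0.4 -0.  -0.7] 1.001
```

View pics/w1.png

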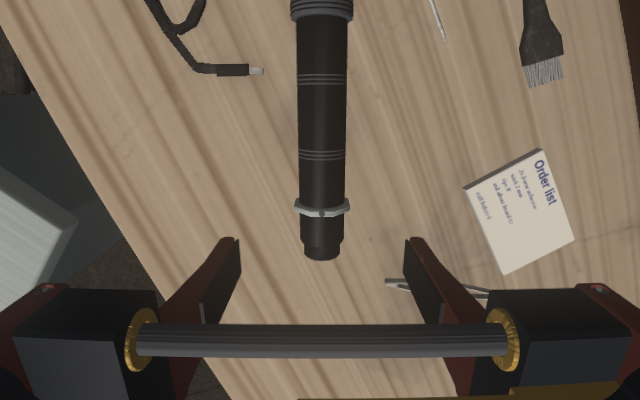

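Run:
```python
from h import *
w=load("cap_w1.npz"); crop(w,"pics/w1a.png",270,180,375,275,6); crop(w,"pics/w1b.png",270,0,375,60,6)
```

```text
(no output)
```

View pics/w1a.png

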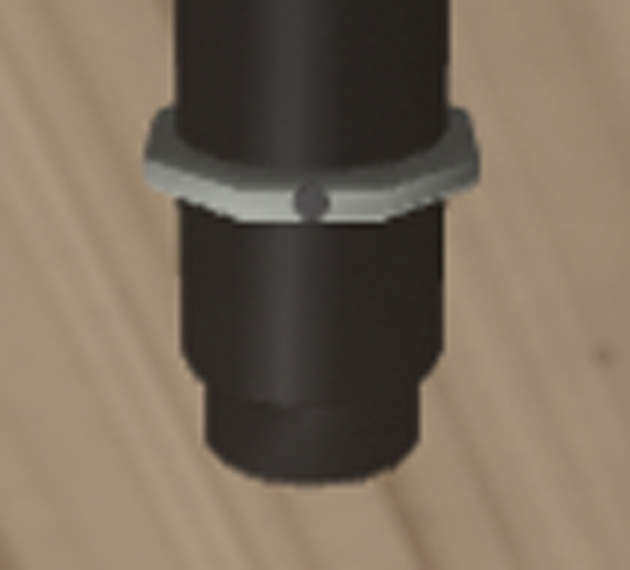

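View pics/w1b.png

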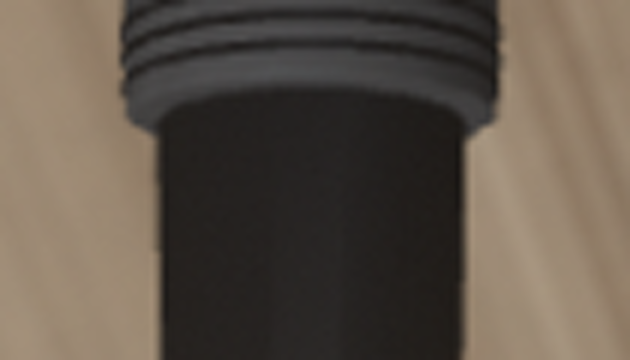

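Run:
```python
from h import *
w=load("cap_w1.npz")
for uv,z in [((321.7,213.9),.046),((321.7,260.5),.039),((322,14.7),.042)]: print(onz(w,[uv],z), uv)
# barrel edges center rows -> axis pts
import numpy as np
for row,l,r in [(175,0,0)]: pass
g=cv2.cvtColor(w["frame"],cv2.COLOR_RGB2GRAY)
for row in (40,60,100,130,170,190,225):
    xs=np.where(g[row,270:375]<85)[0]+270; m=(xs.min()+xs.max())/2; print(row,xs.min(),xs.max(),onz(w,[(m,row)],.042)[0])
from station import ctrl
st=ctrl.get_state(); print(st["tool_pos"],st["tool_rot"])
```

```text
[[ 0.33036937 -0.34302995  0.046     ]] (321.7, 213.9)
[[ 0.29508833 -0.36976708  0.039     ]] (321.7, 260.5)
[[ 0.44381583 -0.25730045  0.042     ]] (322, 14.7)
40 296 346 [ 0.43052436 -0.26651122  0.042     ]
60 297 346 [ 0.42029106 -0.27469828  0.042     ]
100 297 346 [ 0.39860482 -0.29112938  0.042     ]
130 298 345 [ 0.38153071 -0.30406588  0.042     ]
170 299 344 [ 0.35749126 -0.32227966  0.042     ]
190 299 344 [ 0.34484803 -0.33185889  0.042     ]
225 300 343 [ 0.32157093 -0.34949485  0.042     ]
[ 0.33585269 -0.33979429  0.31378784] [2.97802614e+00 9.99001645e-01 4.21893494e-04]
```

>>> move_arm:
  targets:
    - {"grip": 1,"offset": [4.8,0,4],"rot": [0,0,0]}
    - {"grip": 1,"offset": [4.8,0,8],"rot": [0,0,0]}
    - {"grip": 1,"offset": [4.8,0,11],"rot": [0,0,0]}
    - {"grip": 1,"offset": [4.8,0,12.7],"rot": [0,0,0]}
    - {"grip": 1,"offset": [4.8,0,12.7],"rot": [0,0,0]}
    - {"grip": 1,"offset": [4.8,0,12.7],"rot": [0,0,0]}

```text
time_s: 1.45
tool_pos: [0.3742, -0.3125, 0.1862]
tool_rot: [2.979, 0.997, -0.0]
contact_force: [0.1, -0.2, 0.3]
finger_gap: 0.997
```

>>> move_arm:
  targets:
    - {"grip": 0.3,"offset": [0,0,0],"rot": [0,0,0]}
    - {"grip": 0.3,"offset": [0,0,0],"rot": [0,0,0]}
    - {"grip": 0.3,"offset": [0,0,0],"rot": [0,0,0]}
    - {"grip": 0.3,"offset": [0,0,0],"rot": [0,0,0]}
    - {"grip": 0.3,"offset": [0,0,0],"rot": [0,0,0]}
    - {"grip": 0.3,"offset": [0,0,0],"rot": [0,0,0]}
    - {"grip": 0.3,"offset": [0,0,0],"rot": [0,0,0]}
    - {"grip": 0.3,"offset": [0,0,0],"rot": [0,0,0]}
  newtons: 40

```text
time_s: 2.12
tool_pos: [0.3738, -0.3119, 0.1863]
tool_rot: [-2.978, -0.996, 0.001]
contact_force: [-3.0, 4.5, 3.8]
finger_gap: 0.431
```

Run:
```python
from h import *
from station import ctrl
st=ctrl.get_state()
rel(st,st["tool_pos"]+[0,0,.15],R.from_rotvec(st["tool_rot"]).as_matrix())
Rm=rdown(np.arctan2(EX[1],EX[0])); rel(st,tcp(cw(.0035,0,.045+.10),Rm),Rm)
```

```text
offset [ -0.    -0.02 -15.  ] rot [0. 0. 0.] rows>= 3.6
offset [ 36.1  -18.71 -13.55] rot [-0.02 -0.   -3.41] rows>= 10.3
```

>>> move_arm:
  targets:
    - {"grip": 0.3,"offset": [0,0,-1],"rot": [0,0,0]}
    - {"grip": 0.3,"offset": [0,0,-3],"rot": [0,0,0]}
    - {"grip": 0.3,"offset": [0,0,-6],"rot": [0,0,0]}
    - {"grip": 0.3,"offset": [1,-0.5,-9.5],"rot": [0,0,0]}
    - {"grip": 0.3,"offset": [3,-1.5,-13],"rot": [0,0,-0.1]}
    - {"grip": 0.3,"offset": [6,-3,-15],"rot": [0,0,-0.3]}
    - {"grip": 0.3,"offset": [9,-4.6,-16],"rot": [0,0,-0.8]}
    - {"grip": 0.3,"offset": [12,-6.2,-16],"rot": [0,0,-1.2]}
    - {"grip": 0.3,"offset": [15,-7.8,-16],"rot": [0,0,-1.6]}
    - {"grip": 0.3,"offset": [18,-9.3,-16],"rot": [0,0,-1.9]}
    - {"grip": 0.3,"offset": [21,-10.9,-16],"rot": [0,0,-2.2]}
    - {"grip": 0.3,"offset": [24,-12.4,-16],"rot": [0,0,-2.5]}

```text
time_s: 3.12
tool_pos: [0.4906, -0.0666, 0.3456]
tool_rot: [-2.82, -1.378, 0.003]
contact_force: [0.0, -0.4, -5.0]
finger_gap: 0.423
```

Run:
```python
from h import *
from station import ctrl
st=ctrl.get_state();print(st["contact_force"],st["finger_gap"])
Rm=rdown(np.arctan2(EX[1],EX[0])); rel(st,tcp(cw(.0035,0,.045+.10),Rm),Rm)
```

```text
[ 0.04639618 -0.43332837 -4.95663673] 0.42343687453319506
offset [13.2  -2.78  2.37] rot [-0.03  0.   -0.89] rows>= 3.3
```

>>> move_arm:
  targets:
    - {"grip": 0.3,"offset": [2.5,-0.5,0],"rot": [0,0,-0.2]}
    - {"grip": 0.3,"offset": [5.5,-1.2,0],"rot": [0,0,-0.4]}
    - {"grip": 0.3,"offset": [8,-1.7,0.5],"rot": [0,0,-0.6]}
    - {"grip": 0.3,"offset": [10.5,-2.2,1.2],"rot": [0,0,-0.75]}
    - {"grip": 0.3,"offset": [12.5,-2.6,2],"rot": [0,0,-0.87]}
    - {"grip": 0.3,"offset": [13.2,-2.8,2.4],"rot": [0,0,-0.89]}
    - {"grip": 0.3,"offset": [13.2,-2.8,2.4],"rot": [0,0,-0.89]}
    - {"grip": 0.3,"offset": [13.2,-2.8,2.4],"rot": [0,0,-0.89]}
    - {"grip": 0.3,"offset": [13.2,-2.8,2.4],"rot": [0,0,-0.89]}

```text
time_s: 3.87
tool_pos: [0.5488, 0.054, 0.3215]
tool_rot: [-2.753, -1.507, 0.005]
contact_force: [0.6, -0.3, -5.0]
finger_gap: 0.42
```

```bash
python3 shot.py wrist w2; python3 shot.py top t2;  python3 shot.py side s2
python3 - <<'E'
from h import *
crop(load("cap_t2.npz"),"pics/t2c.png",170,130,320,240,5)
crop(load("cap_s2.npz"),"pics/s2c.png",220,180,370,310,5)
E
```

```text
3.9167 [0.549  0.0538 0.3218] [-2.753 -1.507  0.004] [-0.   0.5 -4.7] 0.423
3.9667 [0.5491 0.0538 0.3219] [-2.754 -1.507  0.004] [-0.3  0.3 -5.2] 0.428
4.0167 [0.5492 0.0538 0.322 ] [-2.754 -1.507  0.003] [ 0.3 -0.6 -6.1] 0.424
```

View pics/w2.png

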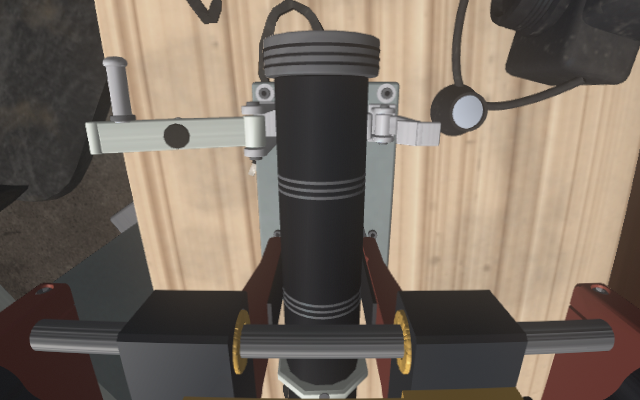

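View pics/t2c.png

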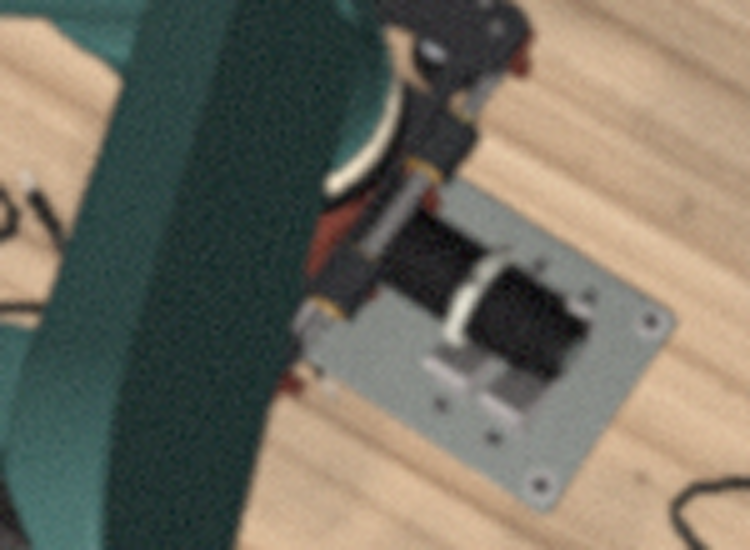

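View pics/s2c.png

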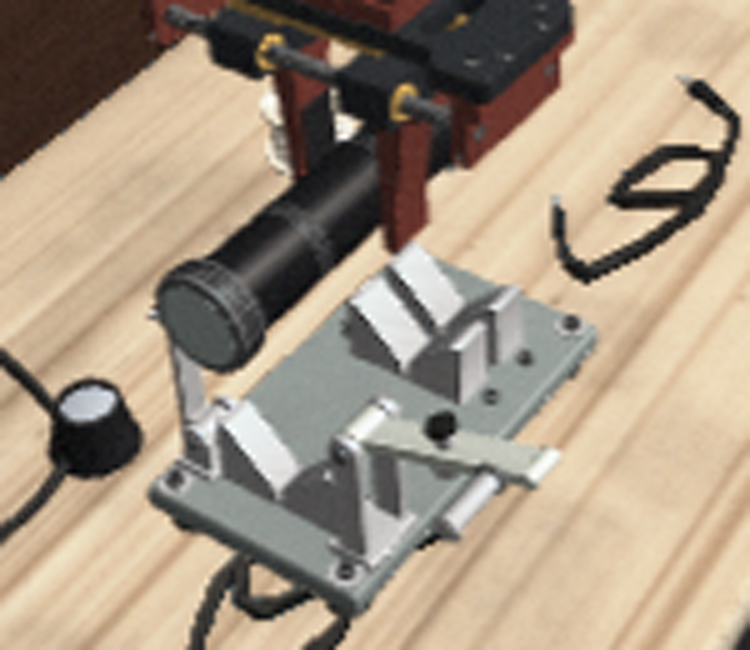

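Run:
```python
from h import *
for n in ("w2","s2"):
    w=load(f"cap_{n}.npz"); im=w["frame"][:,:,::-1].copy()
    P=[cw(.094,.059,.01),cw(.094,-.059,.01),cw(.0775,.045,.074),cw(.0465,.045,.074),cw(.062,-.043,.0795),
    cw(-.0765,.033,.045),cw(-.0765,-.033,.045),cw(-.0235,.033,.045),cw(-.0235,-.033,.045),cw(.053,.033,.045),cw(.071,.033,.045),cw(.071,-.033,.045),cw(-.106,.059,.01)]
    p=proj(w,P)
    s=4 if n=="s2" else 3
    x0,y0,x1,y1=(220,190,370,310) if n=="s2" else (240,60,440,200)
    b=cv2.resize(im[y0:y1,x0:x1],None,fx=s,fy=s,interpolation=cv2.INTER_CUBIC)
    for q in p: cv2.circle(b,tuple(((q+.5-[x0,y0])*s).astype(int)),3,(0,0,255),-1)
    cv2.imwrite(f"pics/{n}p.png",b)
```

```text
(no output)
```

View pics/w2p.png

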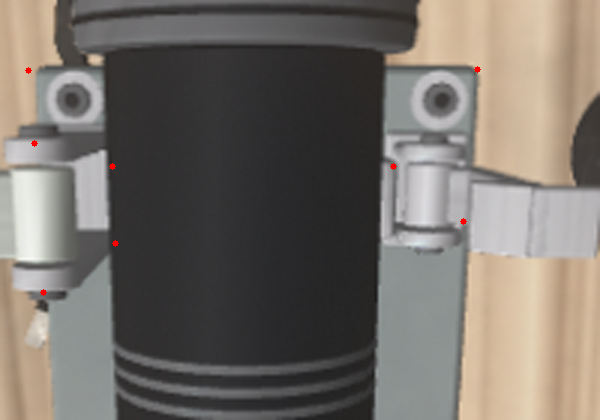

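View pics/s2p.png

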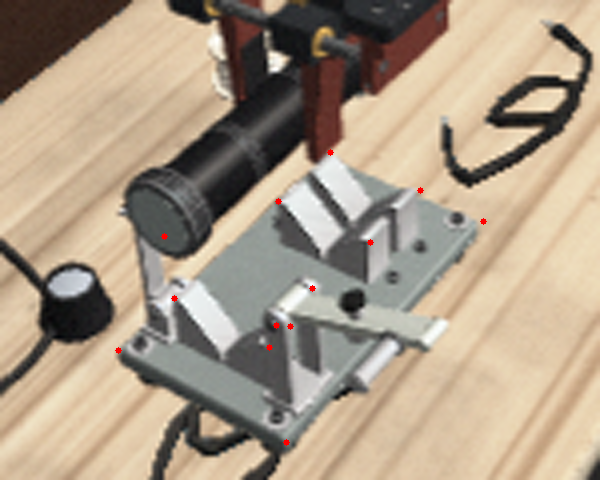

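Run:
```python
from h import *
from station import ctrl
t=load("cap_t2.npz"); v=cv2.cvtColor(t["frame"],cv2.COLOR_RGB2GRAY).astype(float)
Rt=R.from_rotvec(ctrl.get_state()["tool_rot"]).as_matrix(); print(np.degrees(np.arccos(-Rt[2,2])))
az=.159
# sample in 3D: points on collar's visible crest: x along cradle, roll phi
from scipy.ndimage import map_coordinates as mc
for phi in np.radians([-50,-35,-20,0,20,35,50]):
    xs=np.arange(-.075,-.02,.0005)
    r=.0235
    P=np.array([cw(x,r*np.sin(phi),az-.014+r*np.cos(phi)) for x in xs]); p=proj(t,P)
    g=mc(v,[p[:,1],p[:,0]],order=1); b=np.clip(g-80,0,None)
    k=abs(xs-xs[np.argmax(b)])<.006
    print(np.degrees(phi),xs[np.argmax(b)],(xs*b)[k].sum()/b[k].sum(),b.max())
print(proj(t,[cw(-.05,0,az-.014+.023)]))
```

```text
0.18917217421579538
-50.0 -0.05549999999999998 -0.055478902465634326 50.69129489015103
-35.0 -0.05199999999999998 -0.05203427904073721 53.45204302385682
-20.0 -0.050999999999999976 -0.05158253229584772 81.90192292790448
0.0 -0.05199999999999998 -0.052062310189343555 59.73402207509977
20.0 -0.051499999999999976 -0.05099821953698937 126.00784385162879
35.0 -0.051499999999999976 -0.051290256576189276 127.05051306061793
50.0 -0.050999999999999976 -0.0513790525128912 117.67932173710452
[[264.39824167 185.79239252]]
```

>>> move_arm:
  targets:
    - {"grip": 0.3,"offset": [0.1,0,2.5],"rot": [0,0,0]}
    - {"grip": 0.3,"offset": [0.1,0,5],"rot": [0,0,0]}
    - {"grip": 0.3,"offset": [0.1,0,7],"rot": [0,0,0]}
    - {"grip": 0.3,"offset": [0.1,0,8.3],"rot": [0,0,0]}
    - {"grip": 0.3,"offset": [0.1,0,8.8],"rot": [0,0,0]}
    - {"grip": 0.3,"offset": [0.1,0,8.8],"rot": [0,0,0]}
    - {"grip": 0.3,"offset": [0.1,0,8.8],"rot": [0,0,0]}

```text
time_s: 4.6
tool_pos: [0.5498, 0.0544, 0.2346]
tool_rot: [-2.755, -1.506, 0.002]
contact_force: [0.7, 0.4, -4.8]
finger_gap: 0.425
```

```bash
python3 shot.py side s3; python3 shot.py top t3
python3 - <<'E'
from h import *
from station import ctrl
s=ctrl.get_state(); d=s["tool_pos"]-CO; print(d@EX,d@EY,d[2]-.163)
t=load("cap_t3.npz"); v=cv2.cvtColor(t["frame"],cv2.COLOR_RGB2GRAY).astype(float)
from scipy.ndimage import map_coordinates as mc
az=s["tool_pos"][2]-.163
for phi in np.radians([-35,-20,0,20,35,50]):
    xs=np.arange(-.065,-.035,.0005);r=.0235
    P=np.array([cw(x,r*np.sin(phi),az-.014+r*np.cos(phi)) for x in xs]); p=proj(t,P)
    g=mc(v,[p[:,1],p[:,0]],order=1); b=np.clip(g-80,0,None); k=abs(xs-xs[np.argmax(b)])<.006
    print(np.degrees(phi).round(),(xs*b)[k].sum()/b[k].sum(),b.max())
crop(t,"pics/t3c.png",220,150,320,240,6)
crop(load("cap_s3.npz"),"pics/s3c.png",220,180,370,310,5)
E
```

```text
4.65 [0.5501 0.0545 0.2351] [-2.755e+00 -1.506e+00  1.000e-03] [ 0.2  0.1 -5.5] 0.424
4.7 [0.5502 0.0546 0.2352] [-2.755 -1.507 -0.   ] [ 0.  -0.8 -5. ] 0.427
0.003736036896828265 -0.0005423421996161995 0.05824087960024779
-35.0 -0.05000616583918464 58.152048615055406
-20.0 -0.049924955556723126 77.94550507522973
0.0 -0.0503226313652829 58.16391677845786
20.0 -0.04975137267644645 119.83598671744471
35.0 -0.0500782854755867 116.14274264551398
50.0 -0.05033003267016894 117.30656510957135
```

View pics/t3c.png

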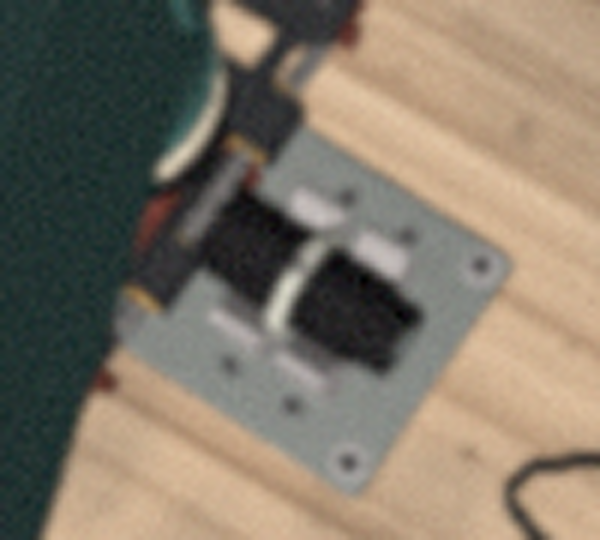

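View pics/s3c.png

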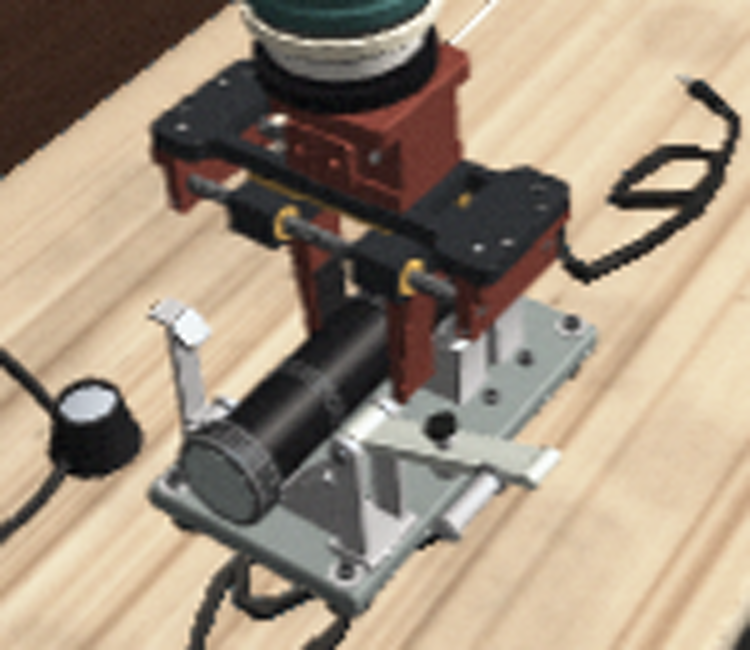

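>>> move_arm:
  targets:
    - {"grip": 0.3,"offset": [0,0.05,0.3],"rot": [0,0,0]}
    - {"grip": 0.3,"offset": [0,0.05,0.6],"rot": [0,0,0]}
    - {"grip": 0.3,"offset": [0,0.05,0.8],"rot": [0,0,0]}
    - {"grip": 0.3,"offset": [0,0.05,0.9],"rot": [0,0,0]}
    - {"grip": 0.3,"offset": [0,0.05,0.9],"rot": [0,0,0]}

```text
time_s: 5.12
tool_pos: [0.5504, 0.0543, 0.226]
tool_rot: [-2.755, -1.507, 0.001]
contact_force: [-0.4, 0.2, -5.4]
finger_gap: 0.426
```

>>> move_arm:
  targets:
    - {"grip": 0.3,"offset": [0,0,0.1],"rot": [0,0,0]}
    - {"grip": 0.3,"offset": [0,0,0.2],"rot": [0,0,0]}
    - {"grip": 0.3,"offset": [0,0,0.3],"rot": [0,0,0]}
    - {"grip": 0.3,"offset": [0,0,0.35],"rot": [0,0,0]}
    - {"grip": 0.3,"offset": [0,0,0.35],"rot": [0,0,0]}

```text
time_s: 5.53
tool_pos: [0.5506, 0.0543, 0.2226]
tool_rot: [-2.755, -1.507, -0.0]
contact_force: [0.6, -0.9, -4.7]
finger_gap: 0.426
```

>>> move_arm:
  targets:
    - {"grip": 0.3,"offset": [0,0,0.1],"rot": [0,0,0]}
    - {"grip": 0.3,"offset": [0,0,0.15],"rot": [0,0,0]}
    - {"grip": 0.3,"offset": [0,0,0.2],"rot": [0,0,0]}
    - {"grip": 0.3,"offset": [0,0,0.2],"rot": [0,0,0]}

```text
time_s: 5.87
tool_pos: [0.5508, 0.0542, 0.2221]
tool_rot: [-2.756, -1.507, -0.002]
contact_force: [-3.5, -0.5, 11.4]
finger_gap: 0.426
```

>>> move_arm:
  targets:
    - {"grip": 0.43,"offset": [0,0,-0.1],"rot": [0,0,0]}
    - {"grip": 0.46,"offset": [0,0,-0.1],"rot": [0,0,0]}
    - {"grip": 0.5,"offset": [0,0,-0.1],"rot": [0,0,0]}
    - {"grip": 0.65,"offset": [0,0,-0.1],"rot": [0,0,0]}
    - {"grip": 0.8,"offset": [0,0,-0.1],"rot": [0,0,0]}
    - {"grip": 0.8,"offset": [0,0,-0.1],"rot": [0,0,0]}

```text
time_s: 6.37
tool_pos: [0.5509, 0.0542, 0.2231]
tool_rot: [-2.756, -1.507, -0.002]
contact_force: [0.2, 0.2, 0.2]
finger_gap: 0.687
```

>>> move_arm:
  targets:
    - {"grip": 0.9,"offset": [0,0,-2],"rot": [0,0,0]}
    - {"grip": 0.9,"offset": [0,0,-5],"rot": [0,0,0]}
    - {"grip": 0.9,"offset": [-2,0,-9],"rot": [0,0,0]}
    - {"grip": 0.9,"offset": [-5,0,-13],"rot": [0,0,0]}
    - {"grip": 0.9,"offset": [-8,0,-15],"rot": [0,0,0]}
    - {"grip": 0.9,"offset": [-10,0,-16],"rot": [0,0,0]}
    - {"grip": 0.9,"offset": [-10,0,-16],"rot": [0,0,0]}
    - {"grip": 0.9,"offset": [-10,0,-16],"rot": [0,0,0]}

```text
time_s: 7.03
tool_pos: [0.4967, -0.0308, 0.3838]
tool_rot: [2.758, 1.504, 0.005]
contact_force: [0.6, 0.5, -1.0]
finger_gap: 0.902
```

```bash
python3 shot.py wrist w4; python3 shot.py top t4; python3 shot.py side s4
python3 - <<'E'
from h import *
crop(load("cap_t4.npz"),"pics/t4c.png",200,140,320,240,6)
crop(load("cap_s4.npz"),"pics/s4c.png",220,180,370,310,5)
E
```

```text
7.0833 [ 0.4968 -0.0302  0.3829] [-2.757 -1.505 -0.003] [ 0.8  0.  -0.1] 0.9
7.1333 [ 0.4969 -0.0297  0.3823] [-2.755e+00 -1.506e+00 -1.000e-03] [-0.9  1.1 -0.9] 0.903
7.1833 [ 0.497  -0.0295  0.3819] [-2.754 -1.507 -0.   ] [-0.6  0.1  0.1] 0.894
```

View pics/w4.png

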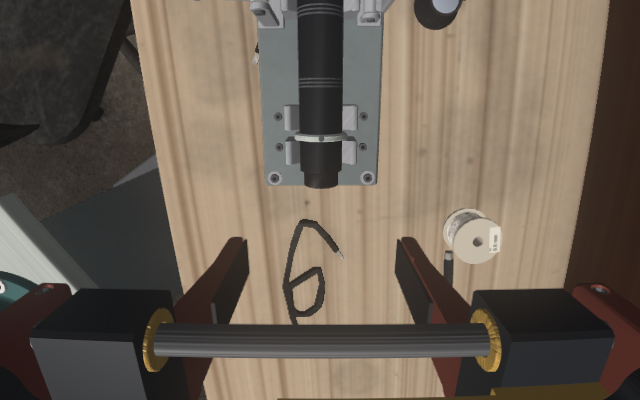

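View pics/t4c.png

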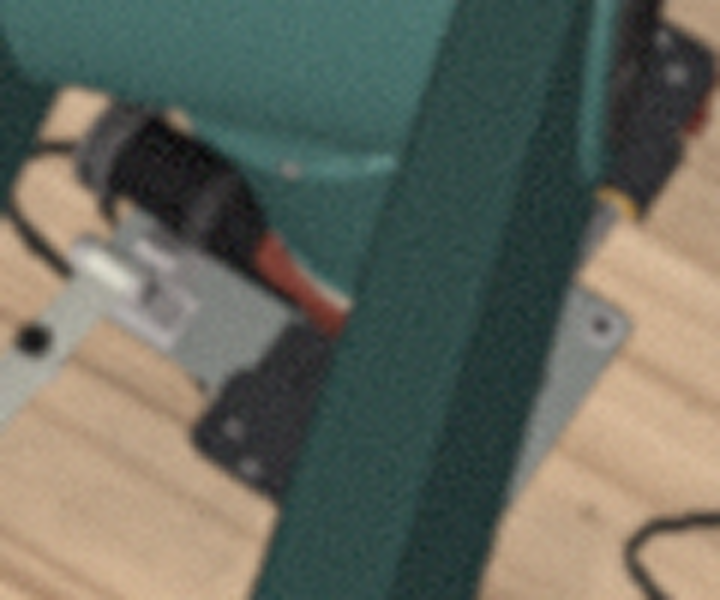

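View pics/s4c.png

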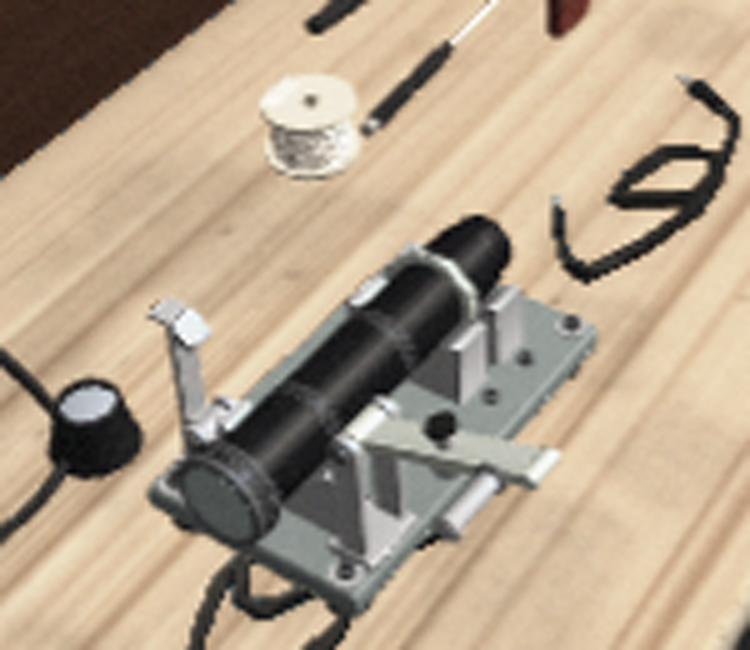

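Run:
```python
from h import *
for n in("w4","s4"):
    w=load(f"cap_{n}.npz")
    v,u=np.mgrid[0:400,0:640]; P=depthpts(w,np.c_[u.ravel(),v.ravel()]); ok=w["z_map"].ravel()>0
    d=P-CO; x,y,z=d@EX,d@EY,d[:,2]
    for lo,hi in [(-.1,-.092),(-.088,-.08),(-.075,-.062),(-.054,-.046),(-.04,-.02),(-.02,.0),(.0,.02),(.03,.05),(.06,.08)]:
        k=ok&(x>lo)&(x<hi)&(abs(y)<.015)&(z>.03)
        if k.sum()>5: print(n,lo,k.sum(),"top z",np.percentile(z[k],95).round(4),"y of top", np.median(y[k&(z>np.percentile(z[k],85))]).round(4))
crop(load("cap_w4.npz"),"pics/w4c.png",260,85,385,195,6)
```

```text
w4 -0.1 63 top z 0.0607 y of top -0.0013
w4 -0.088 255 top z 0.0613 y of top -0.0005
w4 -0.075 4650 top z 0.286 y of top -0.0004
w4 -0.054 301 top z 0.0686 y of top 0.0001
w4 -0.04 864 top z 0.0641 y of top -0.0007
w4 -0.02 886 top z 0.0642 y of top -0.0009
w4 0.0 966 top z 0.0642 y of top -0.001
w4 0.03 1029 top z 0.0642 y of top -0.0011
s4 -0.1 6 top z 0.0608 y of top 0.0033
s4 -0.088 19 top z 0.0627 y of top -0.0018
s4 -0.075 536 top z 0.4765 y of top 0.0128
s4 -0.054 65 top z 0.4653 y of top -0.01
s4 -0.04 325 top z 0.5473 y of top 0.0026
s4 -0.02 92 top z 0.0656 y of top 0.0005
s4 0.0 88 top z 0.0652 y of top -0.0005
s4 0.03 100 top z 0.0655 y of top -0.003
s4 0.06 115 top z 0.0657 y of top -0.0012
```

View pics/w4c.png

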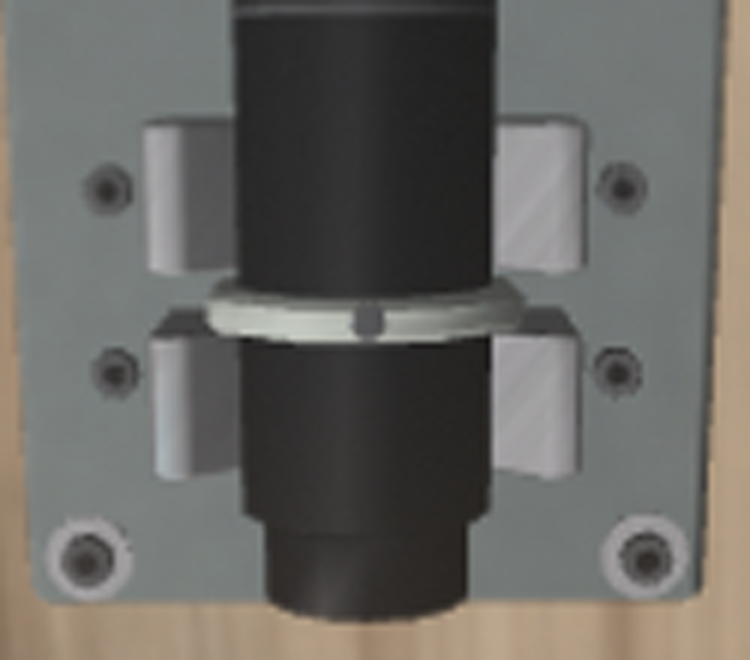

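Run:
```python
from h import *
for n in("s4","s2","w2","top0"):
    w=load(f"cap_{n}.npz")
    v,u=np.mgrid[0:400,0:640]; P=depthpts(w,np.c_[u.ravel(),v.ravel()]); ok=w["z_map"].ravel()>0
    d=P-CO; x,y,z=d@EX,d@EY,d[:,2]
    k=ok&(x>.057)&(x<.067)&(y>.06)&(y<.125)&(z>.06)&(z<.13)&~((y>.08)&(y<.1))
    if k.sum()>5: 
        c=np.polyfit(y[k],z[k],1); print(n,"strap",k.sum(),c,"slope angle",np.arctan(c[0]),"z at y=.045",np.polyval(c,.045), "ymax",y[ok&(x>.057)&(x<.067)&(z>.06)&(z<.13)&(y<.2)].max())
    k=ok&(x>.078)&(x<.102)&(y>.08)&(y<.16)&(z>.05)&(z<.13)
    if k.sum()>5:
        kt=k&(z>np.percentile(z[k],60)); print(n,"handle",k.sum(),"y",y[k].min(),y[k].max(),np.median(y[kt]),"z",np.percentile(z[k],[5,50,95]))
```

```text
s4 strap 67 [0.29701456 0.06713504] slope angle 0.28871561437774884 z at y=.045 0.08050069780767605 ymax 0.13299627345683204
s4 handle 54 y 0.11020166370879714 0.11909025034796906 0.11415457664438512 z [0.09796597 0.10144887 0.10318685]
s2 strap 65 [0.30259795 0.06636579] slope angle 0.2938385312591084 z at y=.045 0.07998269435918981 ymax 0.13307795250315207
s2 handle 54 y 0.10993829091186053 0.11923219595648227 0.11532153116873214 z [0.09767748 0.10102872 0.10346576]
w2 strap 1609 [0.28728933 0.0668    ] slope angle 0.27975522500562994 z at y=.045 0.07972802365147702 ymax 0.13306329618287072
w2 handle 888 y 0.10825961326343927 0.11960385354312873 0.11383325581454445 z [0.09576405 0.10019842 0.10198052]
top0 strap 94 [0.28203232 0.06872118] slope angle 0.2748922753257363 z at y=.045 0.08141263177057885 ymax 0.13304044265948833
top0 handle 49 y 0.10966591329467636 0.11878697253833452 0.11387467200878273 z [0.09943663 0.1020197  0.10363013]
```

Run:
```python
from h import *
from station import ctrl
w=load("cap_top0.npz")
v,u=np.mgrid[0:400,0:640]; P=depthpts(w,np.c_[u.ravel(),v.ravel()]); ok=w["z_map"].ravel()>0
d=P-CO; x,y,z=d@EX,d@EY,d[:,2]
for ylo in np.arange(-.18,.26,.04):
    print(round(ylo,2),[ (lambda k: z[k].max().round(3) if k.any() else None)(ok&(x>a)&(x<a+.04)&(y>ylo)&(y<ylo+.04)) for a in np.arange(0,.24,.04)])
st=ctrl.get_state(); Rm=rdown(np.arctan2(EX[1],EX[0]))
rel(st,tcp(cw(.09,.1143,.104+.08),Rm),Rm)
rel(st,tcp(cw(.09,.1143,.104),Rm),Rm)
```

```text
-0.18 [np.float64(0.531), np.float64(0.499), np.float64(0.473), np.float64(0.442), np.float64(0.42), np.float64(0.374)]
-0.14 [np.float64(0.53), np.float64(0.472), np.float64(0.471), np.float64(0.413), np.float64(0.414), np.float64(0.409)]
-0.1 [np.float64(0.007), np.float64(0.094), np.float64(0.002), np.float64(-0.009), np.float64(-0.007), np.float64(0.391)]
-0.06 [np.float64(0.016), np.float64(0.096), np.float64(0.019), np.float64(-0.007), np.float64(-0.008), np.float64(0.39)]
-0.02 [np.float64(0.017), np.float64(0.041), np.float64(0.015), np.float64(-0.002), np.float64(-0.008), np.float64(-0.007)]
0.02 [np.float64(0.016), np.float64(0.086), np.float64(0.078), np.float64(-0.002), np.float64(-0.007), np.float64(-0.0)]
0.06 [np.float64(0.003), np.float64(0.106), np.float64(-0.009), np.float64(0.001), np.float64(0.006), np.float64(0.001)]
0.1 [np.float64(-0.008), np.float64(0.11), np.float64(0.105), np.float64(-0.0), np.float64(0.002), np.float64(0.001)]
0.14 [np.float64(-0.008), np.float64(-0.009), np.float64(-0.008), np.float64(-0.008), np.float64(-0.007), np.float64(-0.007)]
0.18 [np.float64(-0.008), np.float64(-0.009), np.float64(-0.009), np.float64(-0.009), np.float64(-0.008), np.float64(-0.009)]
0.22 [np.float64(-0.752), np.float64(-0.754), np.float64(-0.755), np.float64(-0.755), np.float64(-0.756), np.float64(-0.76)]
offset [ 18.55 -11.55   2.13] rot [-0.02 -0.01 -0.02] rows>= 5.3
offset [ 18.54 -11.54  10.13] rot [-0.02 -0.01 -0.02] rows>= 5.8
```

Run:
```python
from h import *
for n in ("top0","side0"):
    w=load(f"cap_{n}.npz")
    v,u=np.mgrid[0:400,0:640]; P=depthpts(w,np.c_[u.ravel(),v.ravel()]); ok=w["z_map"].ravel()>0
    d=P-CO; x,y,z=d@EX,d@EY,d[:,2]
    for zl in np.arange(.05,.8,.05):
        k=ok&(z>zl)&(z<zl+.05)&(x>-.1)&(x<.2)&(y>-.6)&(y<-.07)
        if k.any(): print(n,zl.round(2),k.sum(),"ymax",y[k].max().round(3),"at x",x[k][np.argmax(y[k])].round(3), "98pct",np.percentile(y[k],95).round(3))
```

```text
top0 0.05 1135 ymax -0.131 at x 0.156 98pct -0.142
top0 0.3 282 ymax -0.133 at x 0.153 98pct -0.134
top0 0.35 2424 ymax -0.131 at x 0.188 98pct -0.136
top0 0.4 2779 ymax -0.126 at x 0.193 98pct -0.135
top0 0.45 2519 ymax -0.133 at x 0.105 98pct -0.138
top0 0.5 1749 ymax -0.139 at x 0.006 98pct -0.141
top0 0.55 559 ymax -0.142 at x -0.081 98pct -0.144
side0 0.05 3122 ymax -0.127 at x 0.156 98pct -0.152
side0 0.1 1894 ymax -0.287 at x 0.192 98pct -0.291
side0 0.15 1746 ymax -0.29 at x 0.167 98pct -0.293
side0 0.2 1259 ymax -0.292 at x 0.074 98pct -0.295
side0 0.3 1007 ymax -0.13 at x 0.15 98pct -0.133
side0 0.35 3920 ymax -0.13 at x 0.198 98pct -0.139
side0 0.4 4050 ymax -0.126 at x 0.198 98pct -0.136
side0 0.45 5022 ymax -0.126 at x 0.193 98pct -0.136
side0 0.5 4947 ymax -0.127 at x 0.153 98pct -0.137
side0 0.55 647 ymax -0.137 at x 0.143 98pct -0.14
```

>>> move_arm:
  targets:
    - {"grip": 0.6,"offset": [3.5,-2.3,0],"rot": [0,0,0]}
    - {"grip": 0.6,"offset": [7,-4.5,0],"rot": [0,0,0]}
    - {"grip": 0.6,"offset": [10.5,-6.6,0.5],"rot": [0,0,0]}
    - {"grip": 0.6,"offset": [14,-8.7,1],"rot": [0,0,0]}
    - {"grip": 0.6,"offset": [17,-10.6,2],"rot": [0,0,0]}
    - {"grip": 0.6,"offset": [18.5,-11.5,4],"rot": [0,0,0]}
    - {"grip": 0.6,"offset": [18.5,-11.5,6.5],"rot": [0,0,0]}
    - {"grip": 0.6,"offset": [18.5,-11.5,6.5],"rot": [0,0,0]}

```text
time_s: 7.85
tool_pos: [0.4976, 0.1904, 0.3123]
tool_rot: [-2.749, -1.511, 0.013]
contact_force: [-0.7, 0.2, -0.0]
finger_gap: 0.599
```

```bash
python3 shot.py wrist w5; python3 shot.py side s5
python3 - <<'E'
from h import *
from station import ctrl
st=ctrl.get_state(); Rm=rdown(np.arctan2(EX[1],EX[0]))
rel(st,tcp(cw(.09,.1143,.104),Rm),Rm)
crop(load("cap_s5.npz"),"pics/s5c.png",220,180,370,310,5)
E
```

```text
7.9 [0.4983 0.1896 0.3142] [-2.75  -1.51   0.011] [ 0.3 -0.1  1. ] 0.603
7.95 [0.4991 0.1891 0.3158] [-2.752 -1.508  0.007] [-0.2  0.   0.1] 0.605
offset [0.04 0.07 3.48] rot [-0.05  0.02  0.  ] rows>= 0.8
```

View pics/w5.png

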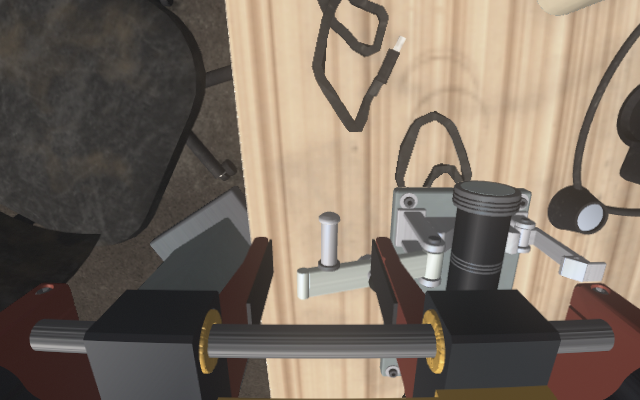

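View pics/s5c.png

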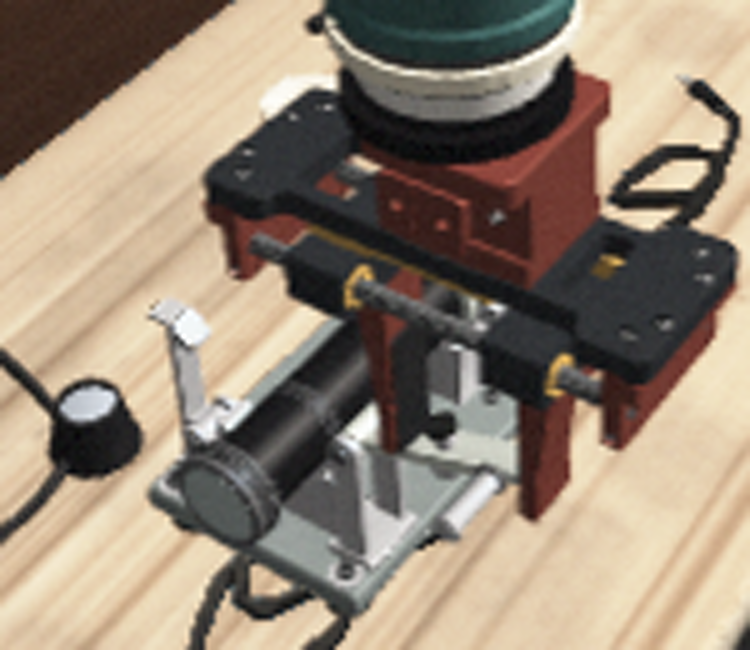

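Run:
```python
from h import *
s=load("cap_s5.npz"); w=load("cap_w5.npz")
T=np.array([.4991,.1891,.3158])
P=[cw(.071,.1143,.096),cw(.105,.1143,.096),T-[0,0,.182],T-[0,0,.182]+.04*EY,T-[0,0,.182]-.04*EY,cw(.09,.1143,.085)]
print((proj(s,P)-[220,180])*5); print(proj(w,P))
```

```text
[[492.93474426 475.58742299]
 [442.68327117 533.05708969]
 [465.36741651 463.41251343]
 [556.6893781  507.720659  ]
 [378.80076163 421.47148247]
 [466.01660173 526.95815166]]
[[328.69471978 267.44010658]
 [329.22886204 215.00240109]
 [328.43033009 258.26455031]
 [252.29379277 257.65655517]
 [404.68582508 258.50838298]
 [328.76735838 231.50895025]]
```

>>> move_arm:
  targets:
    - {"grip": 0.6,"offset": [0,0.05,1.5],"rot": [0,0,0]}
    - {"grip": 0.6,"offset": [0,0.05,3],"rot": [0,0,0]}
    - {"grip": 0.6,"offset": [0,0.05,3.5],"rot": [0,0,0]}
    - {"grip": 0.6,"offset": [0,0.05,3.5],"rot": [0,0,0]}
    - {"grip": 0,"offset": [0,0.05,3.5],"rot": [0,0,0]}
    - {"grip": 0,"offset": [0,0.05,3.5],"rot": [0,0,0]}
    - {"grip": 0,"offset": [0,0.05,3.5],"rot": [0,0,0]}
    - {"grip": 0,"offset": [0,0.05,3.5],"rot": [0,0,0]}
    - {"grip": 0,"offset": [0,0.05,3.5],"rot": [0,0,0]}
    - {"grip": 0,"offset": [0,0.05,3.5],"rot": [0,0,0]}
    - {"grip": 0,"offset": [0,0.05,3.5],"rot": [0,0,0]}
  newtons: 15

```text
time_s: 8.87
tool_pos: [0.4999, 0.1886, 0.281]
tool_rot: [-2.753, -1.51, 0.005]
contact_force: [10.2, -9.7, -4.1]
finger_gap: 0.111
```

```bash
python3 shot.py side s6
python3 - <<'E'
from h import *
from station import ctrl
st=ctrl.get_state(); d=st["tool_pos"]-[0,0,.163]-CO; print(d@EX,d@EY,d[2])
R0=R.from_rotvec(st["tool_rot"]).as_matrix();print(R0.T@EY,R0.T@EX)
crop(load("cap_s6.npz"),"pics/s6c.png",220,180,370,310,5)
t0=2.86
for t in np.arange(2.6,.2,-.2): 
    D=.074*(-EY*(np.cos(t)-np.cos(t0))+np.array([0,0,1])*(np.sin(t)-np.sin(t0))); print(round(t,2),(R0.T@D*100).round(1))
E
```

```text
8.9167 [0.5    0.1886 0.281 ] [-2.753 -1.51   0.005] [ 3.  -2.6 -1.9] 0.107
0.08970603496865134 0.11384528248806526 0.1040006488360523
[ 4.35199140e-04 -9.99995543e-01  2.95378915e-03] [ 9.99998308e-01  4.29916950e-04 -1.78867539e-03]
2.6 [-0.   0.8 -1.8]
2.4 [-0.   1.6 -2.9]
2.2 [-0.   2.7 -3.9]
2.0 [-0.   4.  -4.7]
1.8 [-0.   5.4 -5.2]
1.6 [-0.   6.9 -5.4]
1.4 [-0.   8.4 -5.3]
1.2 [-0.   9.8 -4.9]
1.0 [-0.  11.1 -4.2]
0.8 [-0.  12.3 -3.3]
0.6 [-0.  13.2 -2.2]
0.4 [-0.  13.9 -0.9]
```

View pics/s6c.png

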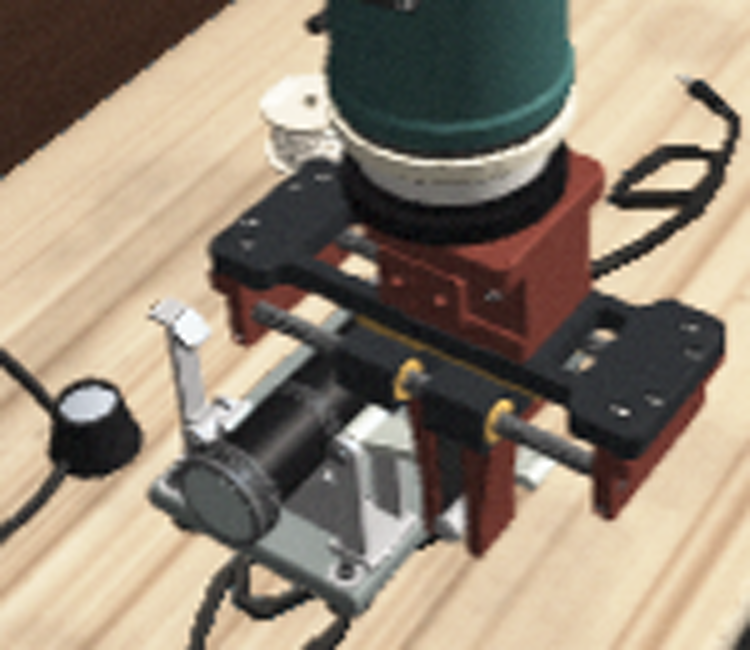

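>>> move_arm:
  targets:
    - {"grip": 0,"offset": [0,0.4,-0.9],"rot": [0,0,0]}
    - {"grip": 0,"offset": [0,0.8,-1.8],"rot": [0,0,0]}
    - {"grip": 0,"offset": [0,1.6,-2.9],"rot": [0,0,0]}
    - {"grip": 0,"offset": [0,2.7,-3.9],"rot": [0,0,0]}
    - {"grip": 0,"offset": [0,4.0,-4.7],"rot": [0,0,0]}
    - {"grip": 0,"offset": [0,5.4,-5.2],"rot": [0,0,0]}
    - {"grip": 0,"offset": [0,6.9,-5.4],"rot": [0,0,0]}
    - {"grip": 0,"offset": [0,6.9,-5.4],"rot": [0,0,0]}
    - {"grip": 0,"offset": [0,6.9,-5.4],"rot": [0,0,0]}
  newtons: 15

```text
time_s: 9.67
tool_pos: [0.5601, 0.1503, 0.3366]
tool_rot: [2.754, 1.509, -0.0]
contact_force: [-1.6, -3.2, 11.1]
finger_gap: 0.112
```

```bash
python3 shot.py side s7
python3 - <<'E'
from h import *
from station import ctrl
st=ctrl.get_state(); d=st["tool_pos"]-[0,0,.163]-CO; print(d@EX,d@EY,d[2])
crop(load("cap_s7.npz"),"pics/s7c.png",220,140,370,300,4)
R0=R.from_rotvec(st["tool_rot"]).as_matrix()
for t in np.arange(1.4,.2,-.1): 
    g=cw(.0897,.0437-.074*np.cos(t),.0825+.074*np.sin(t)); print(round(t,2),(R0.T@(g-(st["tool_pos"]-[0,0,.163]))*100).round(1))
E
```

```text
9.7167 [0.5599 0.1505 0.3366] [ 2.754  1.509 -0.   ] [-1.1 -3.8 10.7] 0.106
0.08983576858750981 0.042868838951389696 0.15959695391787523
1.4 [-0.   1.2  0.4]
1.3 [-0.   1.9  0.6]
1.2 [-0.   2.6  0.8]
1.1 [-0.   3.3  1.1]
1.0 [-0.   3.9  1.5]
0.9 [-0.   4.5  1.9]
0.8 [-0.   5.1  2.4]
0.7 [-0.   5.6  2.9]
0.6 [-0.   6.   3.5]
0.5 [-0.   6.4  4.2]
0.4 [-0.   6.7  4.8]
0.3 [-0.   7.   5.5]
```

View pics/s7c.png

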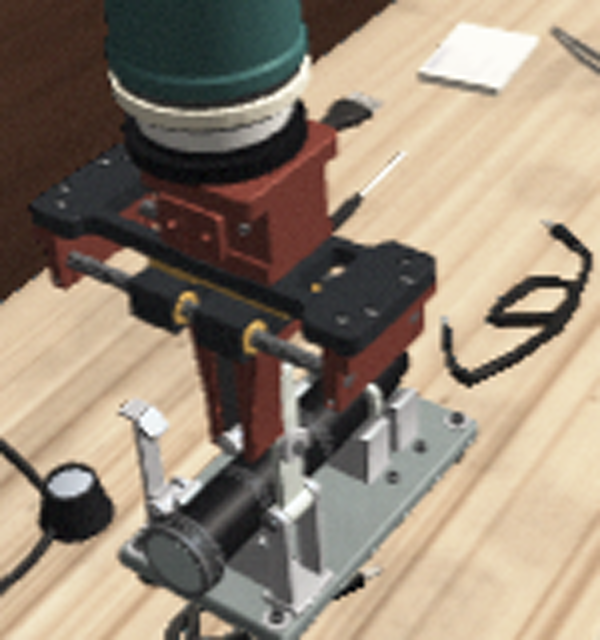

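>>> move_arm:
  targets:
    - {"grip": 0,"offset": [0,1.2,0.2],"rot": [0,0,0]}
    - {"grip": 0,"offset": [0,2.6,0.6],"rot": [0,0,0]}
    - {"grip": 0,"offset": [0,3.9,1.3],"rot": [0,0,0]}
    - {"grip": 0,"offset": [0,5.1,2.2],"rot": [0,0,0]}
    - {"grip": 0,"offset": [0,6.0,3.3],"rot": [0,0,0]}
    - {"grip": 0,"offset": [0,6.7,4.6],"rot": [0,0,0]}
    - {"grip": 0,"offset": [0,6.85,5.0],"rot": [0,0,0]}
    - {"grip": 0,"offset": [0,6.85,5.0],"rot": [0,0,0]}
    - {"grip": 0,"offset": [0,6.85,5.0],"rot": [0,0,0]}
  newtons: 15

```text
time_s: 10.47
tool_pos: [0.618, 0.1135, 0.2861]
tool_rot: [2.753, 1.509, -0.001]
contact_force: [1.3, -1.8, -1.2]
finger_gap: 0.109
```

```bash
python3 shot.py side s8; python3 shot.py wrist w8
python3 - <<'E'
from h import *
from station import ctrl
st=ctrl.get_state(); d=st["tool_pos"]-[0,0,.163]-CO; print(d@EX,d@EY,d[2])
crop(load("cap_s8.npz"),"pics/s8c.png",220,140,370,300,4)
E
```

```text
10.5167 [0.6178 0.1136 0.2866] [ 2.753  1.509 -0.   ] [ 1.6 -0.6 -1.6] 0.109
10.5667 [0.6176 0.1136 0.2869] [2.753 1.51  0.   ] [ 0.2 -0.6 -1.8] 0.102
0.08981724087377536 -0.025634906626578045 0.10992672881512015
```

View pics/s8c.png

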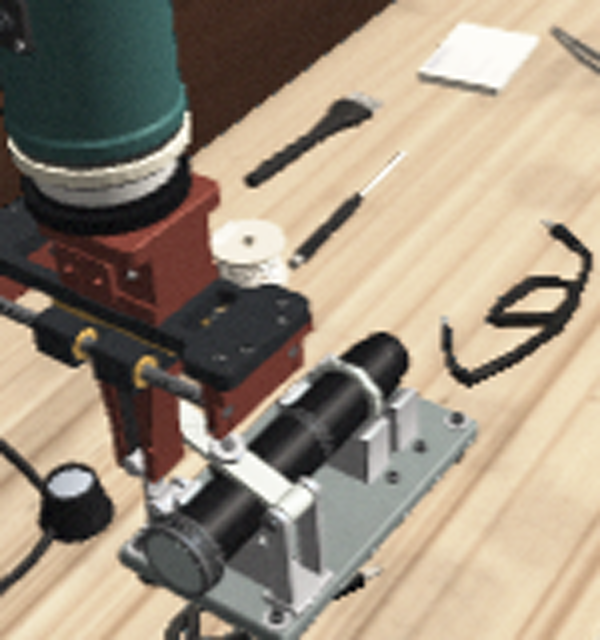

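View pics/w8.png

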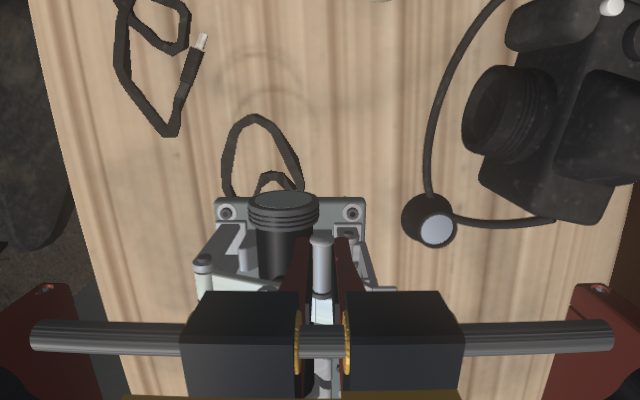

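>>> move_arm:
  targets:
    - {"grip": 0.35,"offset": [0,0,0],"rot": [0,0,0]}
    - {"grip": 0.35,"offset": [0,0,0],"rot": [0,0,0]}
    - {"grip": 0.35,"offset": [0,0,0],"rot": [0,0,0]}
    - {"grip": 0.35,"offset": [0,0,-2],"rot": [0,0,0]}
    - {"grip": 0.35,"offset": [0,0,-5],"rot": [0,0,0]}
    - {"grip": 0,"offset": [0,0,-5],"rot": [0,0,0]}
    - {"grip": 0,"offset": [-1.5,-0.4,-5],"rot": [0,0,0]}
    - {"grip": 0,"offset": [-2.8,-0.7,-5],"rot": [0,0,0]}
    - {"grip": 0,"offset": [-2.8,-0.7,-5],"rot": [0,0,0]}
    - {"grip": 0,"offset": [-2.8,-0.7,-5],"rot": [0,0,0]}
  newtons: 30

```text
time_s: 11.4
tool_pos: [0.5963, 0.0938, 0.3371]
tool_rot: [2.754, 1.509, 0.0]
contact_force: [1.1, -1.0, -1.2]
finger_gap: 0.022
```

```bash
python3 shot.py side s9
python3 - <<'E'
from h import *
from station import ctrl
st=ctrl.get_state(); d=st["tool_pos"]-[0,0,.182]-CO; print("tips",d@EX,d@EY,d[2])
crop(load("cap_s9.npz"),"pics/s9c.png",220,140,370,300,4)
E
```

```text
11.45 [0.5968 0.0941 0.3371] [2.753e+00 1.509e+00 1.000e-03] [ 0.1 -0.2  0.3] 0.006
tips 0.06213053280195845 -0.018599247951832144 0.14107186461508175
```

View pics/s9c.png

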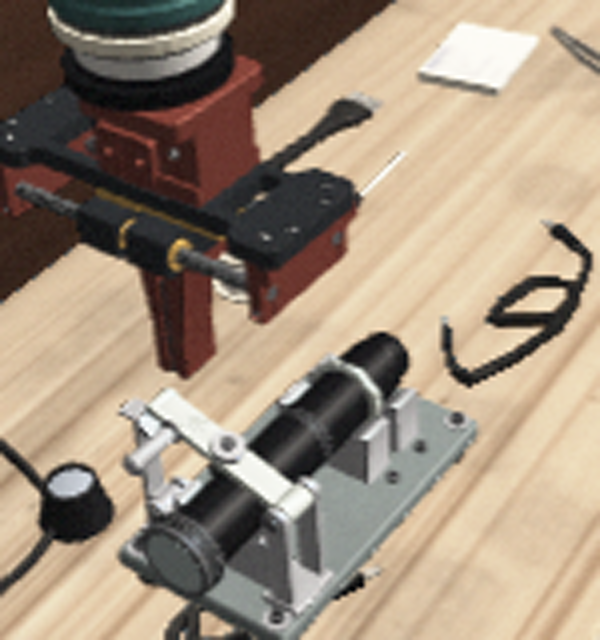

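>>> move_arm:
  targets:
    - {"grip": 0,"offset": [0,0.15,2],"rot": [0,0,0]}
    - {"grip": 0,"offset": [0,0.15,3.5],"rot": [0,0,0]}
    - {"grip": 0,"offset": [0,0.15,4.3],"rot": [0,0,0]}
    - {"grip": 0,"offset": [0,0.15,4.8],"rot": [0,0,0]}
    - {"grip": 0,"offset": [0,0.15,5.1],"rot": [0,0,0]}
    - {"grip": 0,"offset": [0,0.15,5.1],"rot": [0,0,0]}

```text
time_s: 11.95
tool_pos: [0.5984, 0.0934, 0.2858]
tool_rot: [2.753, 1.509, 0.001]
contact_force: [0.3, 0.0, 0.3]
finger_gap: 0.006
```

```bash
python3 shot.py side s10
python3 - <<'E'
from h import *
from station import ctrl
st=ctrl.get_state(); d=st["tool_pos"]-[0,0,.182]-CO; print("tips",d@EX,d@EY,d[2])
crop(load("cap_s10.npz"),"pics/s10c.png",230,190,330,300,5)
E
```

```text
12.0 [0.5985 0.0934 0.2863] [2.753e+00 1.509e+00 2.000e-03] [-0.1  0.4  0.8] 0.008
tips 0.06243754351913101 -0.02037729030814741 0.09025509841157427
```

View pics/s10c.png

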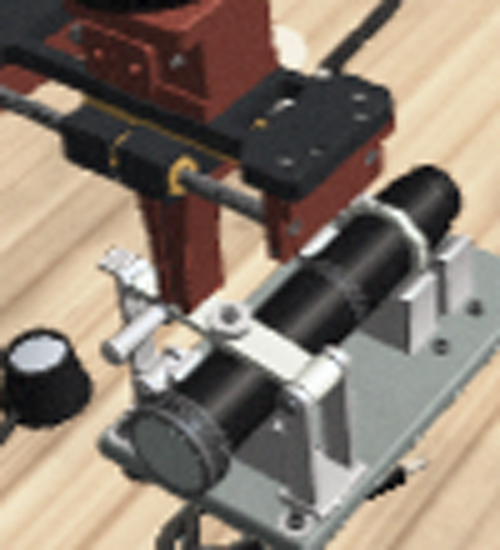

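>>> move_arm:
  targets:
    - {"grip": 0,"offset": [0,0,0.3],"rot": [0,0,0]}
    - {"grip": 0,"offset": [0,0,0.6],"rot": [0,0,0]}
    - {"grip": 0,"offset": [0,0,0.8],"rot": [0,0,0]}
    - {"grip": 0,"offset": [0,0,1.0],"rot": [0,0,0]}
    - {"grip": 0,"offset": [0,0,1.1],"rot": [0,0,0]}
    - {"grip": 0,"offset": [0,0,1.1],"rot": [0,0,0]}

```text
time_s: 12.5
tool_pos: [0.5996, 0.0932, 0.2767]
tool_rot: [2.751, 1.508, 0.007]
contact_force: [0.7, -1.3, 4.0]
finger_gap: 0.006
```

>>> move_arm:
  targets:
    - {"grip": 0,"offset": [0,0,0.2],"rot": [0,0,0]}
    - {"grip": 0,"offset": [0,0,0.4],"rot": [0,0,0]}
    - {"grip": 0,"offset": [0,0,0.5],"rot": [0,0,0]}
    - {"grip": 0,"offset": [0,0,0.5],"rot": [0,0,0]}

```text
time_s: 12.83
tool_pos: [0.5998, 0.0931, 0.2729]
tool_rot: [2.751, 1.508, 0.008]
contact_force: [-2.3, -1.2, 7.5]
finger_gap: 0.006
```

```bash
python3 shot.py side s11
python3 - <<'E'
from h import *
crop(load("cap_s11.npz"),"pics/s11c.png",230,190,330,300,5)
E
```

```text
12.8833 [0.5998 0.0931 0.273 ] [2.75  1.508 0.009] [-1.9 -0.9  7.3] 0.003
```

View pics/s11c.png

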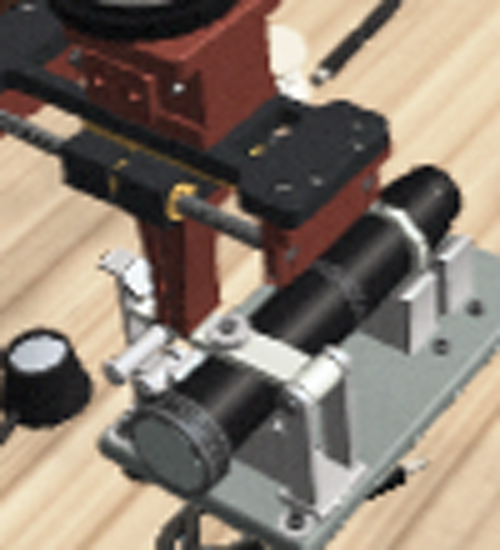

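>>> move_arm:
  targets:
    - {"grip": 0,"offset": [0,0,0.15],"rot": [0,0,0]}
    - {"grip": 0,"offset": [0,0,0.3],"rot": [0,0,0]}
    - {"grip": 0,"offset": [0,0,0.35],"rot": [0,0,0]}
    - {"grip": 0,"offset": [0,0,0.35],"rot": [0,0,0]}

```text
time_s: 13.22
tool_pos: [0.5999, 0.0931, 0.2721]
tool_rot: [2.75, 1.508, 0.01]
contact_force: [-6.0, -1.4, 19.6]
finger_gap: 0.005
```

>>> move_arm:
  targets:
    - {"grip": 0,"offset": [0,0,0.3],"rot": [0,0,0]}
    - {"grip": 0,"offset": [0,0,0.5],"rot": [0,0,0]}
    - {"grip": 0,"offset": [0,0,0.5],"rot": [0,0,0]}
    - {"grip": 0,"offset": [0,0,0.5],"rot": [0,0,0]}

```text
time_s: 13.55
tool_pos: [0.5998, 0.0931, 0.2712]
tool_rot: [2.749, 1.507, 0.013]
contact_force: [-10.6, -2.4, 30.1]
finger_gap: 0.006
```

```bash
python3 shot.py side s12
python3 - <<'E'
from h import *
crop(load("cap_s12.npz"),"pics/s12c.png",230,190,330,300,5)
E
```

```text
13.6 [0.5998 0.0931 0.2712] [2.749 1.507 0.013] [-10.6  -0.6  31.4] 0.005
```

View pics/s12c.png

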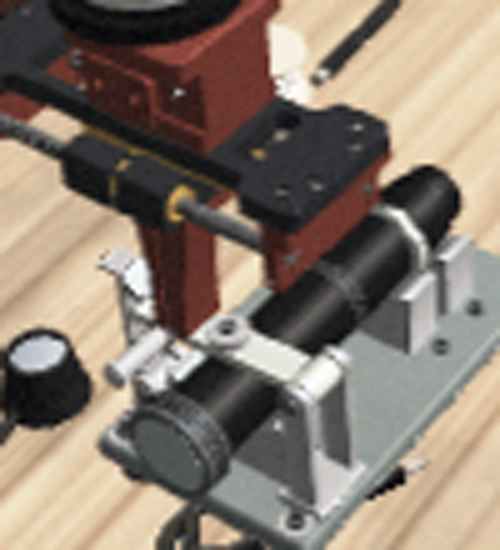

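>>> move_arm:
  targets:
    - {"grip": 0,"offset": [0,0,-0.5],"rot": [0,0,0]}
    - {"grip": 0,"offset": [0,0,-2],"rot": [0,0,0]}
    - {"grip": 0,"offset": [-1,0,-5],"rot": [0,0,0]}
    - {"grip": 0,"offset": [-4,0,-8],"rot": [0,0,0]}
    - {"grip": 0,"offset": [-8,0,-11],"rot": [0,0,0]}
    - {"grip": 0,"offset": [-12,0,-13],"rot": [0,0,0]}
    - {"grip": 0,"offset": [-14,-1,-13],"rot": [0,0,0]}
    - {"grip": 0,"offset": [-14,-1,-13],"rot": [0,0,0]}
    - {"grip": 0,"offset": [-14,-1,-13],"rot": [0,0,0]}

```text
time_s: 14.35
tool_pos: [0.5139, -0.0201, 0.4015]
tool_rot: [2.75, 1.504, 0.015]
contact_force: [-1.0, 0.2, -0.4]
finger_gap: 0.005
```

```bash
python3 shot.py side s13; python3 shot.py wrist w13
python3 - <<'E'
from h import *
crop(load("cap_s13.npz"),"pics/s13c.png",230,190,330,300,5)
for n in("s13","w13"):
    w=load(f"cap_{n}.npz")
    v,u=np.mgrid[0:400,0:640]; P=depthpts(w,np.c_[u.ravel(),v.ravel()]); ok=w["z_map"].ravel()>0
    d=P-CO; x,y,z=d@EX,d@EY,d[:,2]
    k=ok&(x>.056)&(x<.068)&(y>-.036)&(y<.03)&(z>.07)&(z<.13)&(abs(y)>.009)
    c=np.polyfit(y[k],z[k],1); print(n,"strap",k.sum(),c, "z at -.03,.03",np.polyval(c,[-.03,.03]))
    k=ok&(x>.056)&(x<.068)&(y<-.035)&(y>-.09)&(z>.03)&(z<.13)
    print("catch top",z[k].max(),"y of z>.085",np.percentile(y[k&(z>.083)],[2,50,98]) if (k&(z>.083)).any() else None)
    for lo,hi in [(-.1,-.092),(-.088,-.08),(-.04,-.025),(-.02,.0),(.0,.02),(.03,.05)]:
        k=ok&(x>lo)&(x<hi)&(abs(y)<.015)&(z>.03)&(z<.1)
        if k.sum()>5: print(lo,k.sum(),"top z",np.percentile(z[k],95).round(4))
E
```

```text
14.4 [ 0.5146 -0.0195  0.401 ] [2.749 1.505 0.015] [ 0.5  0.8 -0.3] 0.008
14.45 [ 0.5151 -0.0191  0.4006] [2.749 1.507 0.014] [ 0.9 -0.1  0.3] 0.005
s13 strap 83 [-0.02243577  0.07836623] z at -.03,.03 [0.0790393  0.07769316]
catch top 0.09313137191858535 y of z>.085 [-0.0673194  -0.05417266 -0.04600352]
-0.088 21 top z 0.0634
-0.04 68 top z 0.0655
-0.02 85 top z 0.0656
0.0 91 top z 0.0656
0.03 55 top z 0.0662
w13 strap 987 [-0.0098503  0.0773165] z at -.03,.03 [0.07761201 0.07702099]
catch top 0.0926737731170947 y of z>.085 [-0.06752519 -0.05616464 -0.04577119]
-0.1 50 top z 0.0608
-0.088 209 top z 0.061
-0.04 529 top z 0.0642
-0.02 758 top z 0.0641
0.0 798 top z 0.0642
0.03 851 top z 0.0642
```

View pics/s13c.png

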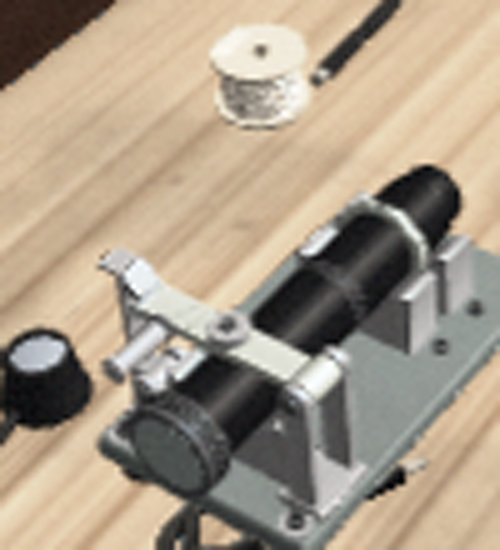

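View pics/w13.png

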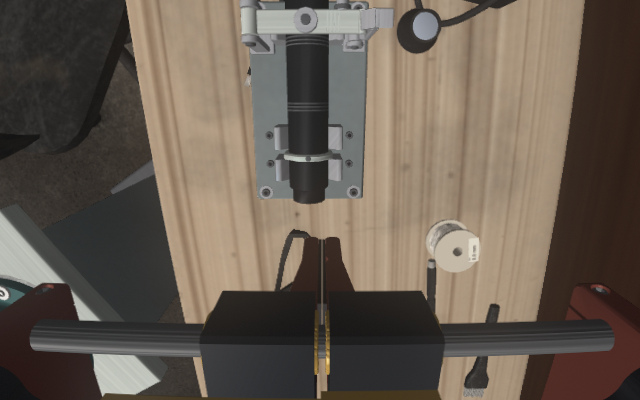

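Run:
```python
from h import *
for n in("s4","s13","w2","w13"):
    w=load(f"cap_{n}.npz")
    v,u=np.mgrid[0:400,0:640]; P=depthpts(w,np.c_[u.ravel(),v.ravel()]); ok=w["z_map"].ravel()>0
    d=P-CO; x,y,z=d@EX,d@EY,d[:,2]
    k=ok&(x>.056)&(x<.068)&(y<-.035)&(y>-.09)&(z>.083)&(z<.13)
    print(n,k.sum(),z[k].max(),np.percentile(y[k],[2,50,98]))
a=load("cap_s4.npz")["frame"][240:256,250:262].astype(int);
for n in ("s4","s13"): crop(load(f"cap_{n}.npz"),f"pics/{n}d.png",240,230,290,285,8)
```

```text
s4 48 0.0935890648286656 [-0.06690259 -0.05392108 -0.04424785]
s13 48 0.09313137191858535 [-0.0673194  -0.05417266 -0.04600352]
w2 781 0.09193368591284816 [-0.06714261 -0.0560367  -0.04626903]
w13 532 0.0926737731170947 [-0.06752519 -0.05616464 -0.04577119]
```

View pics/s13d.png

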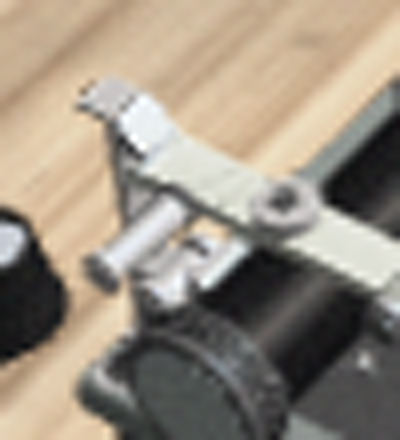

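The picture shows the strap level, with its tip under the hook at about (140,150) in the crop. The catch's measured position matches its rest position before the press, so I'm handing the job in.

```bash
python3 -c "
from station import ticket
print(ticket.sign_off())"
```

```text
the job is handed in; nothing more can be done
None
```

The tube is seated in the cradle with its collar in the slot, and the strap is shut under the catch. I handed the job in at about 14.5 s, with the arm clear of everything.

**What I did**
- **Tube:** I gripped it near its balance point and measured the collar at tube x ≈ -58.5 mm. I lowered the tube into the V-blocks with the collar lined up over the slot. It went straight down to seated height (axis at cradle z ≈ 45 mm), so no lengthways shifting was needed. I let go only once it was resting in the blocks.
- **Strap:** I swung it over by its handle and released it at about 0.33 rad. I then pressed it down with the closed fingertips until it came to a firm stop, with about 31 N at the wrist.

**Last checks, with the arm backed off**
- **Tube height and centring:** the barrel top was level at cradle z ≈ 64.2 mm in the wrist view, against 64 expected. The side view read about 1.5 mm higher, which is within calibration. The tube was about 1 mm off my estimate of the cradle centreline. I put that down to my estimate, since the tube settles into the blocks.
- **Strap and catch:** the strap angle was about 0.01 rad by the wrist camera and 0.02 by the side camera. Both are under 0.03, though the two views disagree slightly. The catch was upright at its original position over the strap tip.
- **Other things:** the reel and loupe looked undisturbed in the last pictures. I didn't measure any of the four bystanders again; the screwdriver and brush were only partly in view at the end.

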